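Tip spent batteries into the tilt-out bin

ROBOT

A 6-joint arm with a two-finger parallel gripper is mounted at the origin on the work surface. World frame = base frame: x ahead of the robot, y to its left, z up, the work surface at z = 0. Lengths are in mm, angles in degrees, forces in N, time in s.
With the tool pointing down it reaches from about 350 to 850 mm from the base axis. Payload 8.1 kg.
Tool frame: the origin (TCP) lies between the finger pads; the fingertips stand 22 mm ahead of it and the grasp point (between the pads) lies 3 mm ahead of it; z points along the fingers, y is the direction in which the jaws open and shut (so a half turn about z gives the same grasp; the last joint's range is limited). The gripper opens to 85 mm and grips with 20 to 120 N. Pads are 22 mm wide; open, the fingers measure 114 mm over their backs; the gripper's body (76 mm by 85 mm) begins 54 mm behind the grasp point. The pads swing forward as they close: fully open they stand 13 mm farther back than shut.
Start: joints at [-78.06, 7.471, 85.268, -0, 87.261, -4.893], TCP at [173.775, -574.289, 253.292] pointing down, gripper open.
Joint ranges: [-169.43, 169.43], [-51.17, 129.36], [1.28, 143.12], [-76.62, 256.62], [0, 156.53], [-152.29, 152.29]. Speed limits (degrees/s): [136.94, 136.94, 159.86, 180, 180, 180].

INTERFACE

Orientations are given as [roll, pitch, yaw] about the fixed x, y, z axes, in that order (R = Rz(yaw) Ry(pitch) Rx(roll)).
In Python, from bench import r gives the robot as it stands.
- The arm moves only by the tool drive_tool, never from a script. Its argument "moves" is a list of rows, each a list of 2 entries, a list of its own where there are three numbers: the shift along the world's x, y, z in mm, then the turn about the world's z in degrees. A call has exactly 8 rows; each row is the pose to reach, as a shift and turn from the pose commanded when the call began; what a row does not reach only later rows make up. A row lasts 1/12 s, in which the tool goes at most 41.7 mm and 7.16 degrees, less where a joint would pass 70% of its speed; a pose out of reach is approached as far as the arm can. A call with a gripper value outside its range is refused whole. "fingers" is the finger opening in mm, from 0 to 85.4, set as the call begins (left out, the last holds). The fingers move at their own pace and stop on an object; "squeeze" is the grip in N (left out, the last holds). Time passes only in rows, so rows that repeat a pose let the fingers close, or fill a call up. It gives the time, the measured TCP pose, the force and the opening at its end, in the units of the state.
- r.sense(): the state, without advancing time (a new reading comes with each control period).
- r.snapshot(name): name is "side" or "top"; returns a dict with "pixels" (420x560x3 uint8, red, green, blue), "camera_matrix" (3x3 intrinsics, pixels), "k1" (the pictures are not rectified: a ray, as slopes to the right and down, at radius r is drawn at 1 + k1 r^2 times it, then the intrinsics apply), "xyz" and "orientation" of the camera in the world. Camera axes: x right, y down, z forward; pixel columns grow to the right and rows downward; lengths in mm; the calibration is good to about 2 mm. A picture is of the moment at which its call begins. There is no depth.
- r.hand_in(): hands the job in, once; it reports no verdict.
The state is a dict: "time": time; "joint_pos": joint angles; "qd": joint speeds; "joint_efforts": joint torques, N m; "tool_pos": TCP position; "tcp_rot": TCP orientation; "ft_force": force on the tool from outside, world axes, zero at the start; "wrist_torque": the same for the moment, N m; "finger_gap": finger opening in mm.
Only numpy, scipy, OpenCV 4.12 (cv2) and the standard library are available. Lean on these libraries where they do the work, as an engineer would, in place of code of your own. Each camera call takes 0.05 s, during which the arm holds its last target.

TASK

Pull the front of the tilt-out battery bin open to its stop by its upright grip, then lift the wooden scoop by its handle and tip the two spent cells out of it into the open bin, without touching the cells with the gripper. Stand the empty scoop upright on the cabinet top again and leave the bin open with both cells in it.

Things in the scene. Friction and masses are not known exactly. Their poses are not given: they have to be found in the camera images.
- bin_front (a joint): Tilt of the bin's front, rad: 0 shut, 0.70 open at its stop. Bin: fixed plain grey housing 160x160 mm, 178 high; its white front, 158 wide, hinges on a level line 12 mm above the cabinet top, swings out at the top and carries an open-topped bucket. Moves easily (about 1 N at the grip), falls shut when nearly shut, rests open near the stop.
- bin_grip (a point): Middle of the grip, an upright wooden fin on the front's outside at its top: 16 mm wide (y), 36 deep (x), 48 high, top 21 above this point; 167 above the cabinet top when shut; sides free. Axes turn with the front: x into the bin, y along the hinge, z up the front. Hinge line at x +26, z -155 mm from here; opening leans z towards -x (a turn about -y).
- bin_mouth (a point): Middle of the bucket's mouth, moving with the front, axes as bin_grip. Mouth 130 mm wide (y); along x from the front (-42, rim at z +20) to the bucket's back wall (+38, rim at z -20); bucket floor at z -118; hinge line at x -42.5, z -130. Fully open, the whole mouth is out in front of the housing, its middle 139 mm above the cabinet top.
- scoop_grip (a point): Middle of the loose wooden scoop's handle, 29 mm above its underside. Handle 16 mm wide (y), 26 high, x -35 to +35. Axes: x to the pouring lip, y across, z up. Tray 68 wide, walls 42 high, from x +35 to the open lip at x +116, z -5. Its floor rises 12 deg to the lip: cells stay while it is level, roll out when the lip dips over 15 deg; 45 deg empties it. 150 g.
- cell_a: One of two spent round battery cells, 26 mm diameter, 50 mm long, 55 g, lying across the scoop's tray next to the back wall; origin at its centre, y along it.
- cell_b: The other cell, the same, lying in front of cell_a (nearer the lip); origin at its centre, y along it.
There are look-alikes about, which are no part of the job. Leave any yellow look-alike of the cell_b alone.

How it is judged (in metres and radians):
On the way, in this order (a step that is already met when the one before it is completed fails the run):
1. the bin's front is pulled open to its stop (within 0.08 rad), both cells still in the scoop (value of joint bin_front above 0.62 rad and distance between each of cell_a, cell_b and scoop_grip below 0.13 m), for 0.2 s.
2. with the bin open, the lifted scoop is tipped by more than 15 degrees at the bin's mouth (value of joint bin_front above 0.62 rad and angle between scoop_grip's own z axis and vertical above 0.26 rad and height (world z) of scoop_grip above 0.12 m and horizontal distance between scoop_grip and bin_mouth below 0.17 m), for 0.1 s.
At the end, for the whole second after the job is handed in: The front is open to its stop (within 0.08 rad), both cells lie at rest inside the bin's bucket, and the scoop stands upright (within 10 degrees) on the cabinet top (handle's middle within about 10 mm of its standing height), released (value of joint bin_front above 0.62 rad and x of cell_a in the frame of bin_mouth between -0.045 and 0.042 m and y of cell_a in the frame of bin_mouth between -0.066 and 0.066 m and z of cell_a in the frame of bin_mouth between -0.13 and -0.015 m and x of cell_b in the frame of bin_mouth between -0.045 and 0.042 m and y of cell_b in the frame of bin_mouth between -0.066 and 0.066 m and z of cell_b in the frame of bin_mouth between -0.13 and -0.015 m and angle between scoop_grip's own z axis and vertical below 0.17 rad and height (world z) of scoop_grip between 0.02 and 0.041 m and linear speed of each of cell_a, cell_b below 0.05 m/s); the robot touches nothing.
It fails at once if the gripper's fingers press on a cell (more than 1 N) (contact force between the fingers and cell_a above 1 N or contact force between the fingers and cell_b above 1 N).
It also fails if it takes over 64 s, if anything falls off the work surface, if the arm or the gripper's body presses on something with over 40 N, if the wrist force passes 120 N, or if a joint passes its speed limit or range.

## Working session

There is one attempt and no reset: what is moved stays moved. The work goes in short steps, Python scripts to look and compute and a tool call to move; the robot and the scene stay as the last step left them, time stands still between calls to the robot, and variables do not carry over. Pictures are saved under pics/ and viewed, and the job is handed in when it is done.

Besides the shell and the picture viewer there is one more tool, called after "Call:" by a JSON object that holds its "fn" and its "kwargs", one argument or row to a line. drive_tool: Moves the arm, as the interface text tells. Its arguments: {"type":"object","properties":{"moves":{"type":"array","items":{"type":"array"}},"fingers":{"type":"number"},"squeeze":{"type":"number"}},"required":["moves"]}

```bash
mkdir -p pics; ls; python3 - <<'E'
from bench import r
import cv2
print(r.sense())
for n in("side","top"):
    s=r.snapshot(n); cv2.imwrite(f"pics/{n}0.png",s["pixels"][:,:,::-1])
    print(n,s["camera_matrix"],s["k1"],s["xyz"],s["orientation"])
E
```

```text
pics
{'time': 0.0, 'joint_pos': array([-7.80588526e+01,  7.51572012e+00,  8.53302832e+01,  3.87559260e-04,
        8.72589351e+01, -4.89378714e+00]), 'qd': array([ 0.03342533, -0.00201898, -0.03098105,  0.03260601, -0.0278763 ,
        0.00742353]), 'joint_efforts': array([-1.54843110e-03, -5.69395351e+01, -5.00555027e+01, -2.14769066e-04,
        1.45431870e-02,  6.20740046e-07]), 'tool_pos': array([ 173.68158777, -573.78917717,  252.2283657 ]), 'tcp_rot': array([-1.79895477e+02, -9.33784797e-03,  1.68349071e+01]), 'ft_force': array([ 0.60828126, -0.32649996, -0.12193759]), 'wrist_torque': array([-0.00043692,  0.05040241, -0.01006182]), 'finger_gap': 85.61820578341374}
side [[461.38149943   0.         280.4748888 ]
 [  0.         461.38149943 212.17326714]
 [  0.           0.           1.        ]] 0.051486561297667224 [ 490.47102811 -782.36205305  634.82554877] [-121.26795654    0.97636133   -3.60218804]
top [[399.80646304   0.         282.605079  ]
 [  0.         399.80646304 212.9563492 ]
 [  0.           0.           1.        ]] -0.04410988766442184 [413.06744026  25.48985545 843.96825058] [-171.62205304   -1.44424535  -89.38117879]
```

View pics/side0.png

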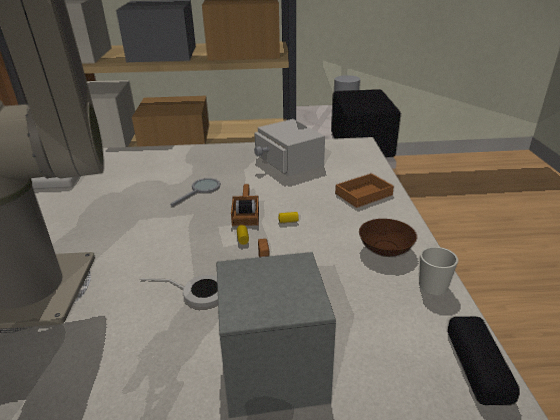

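View pics/top0.png

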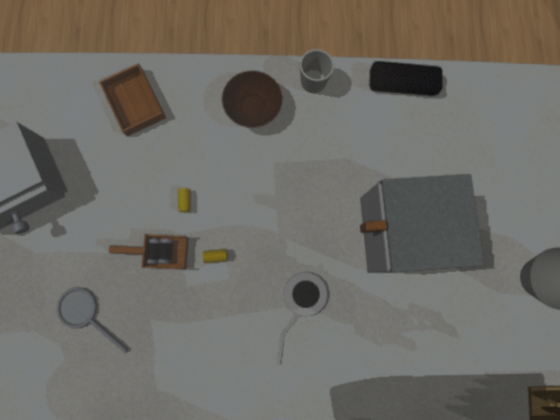

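The pictures show the grey bin with its wooden fin at top (375,226), front facing image-left. The scoop is at top (150,250), its handle at (125,250) and its lip to the right, with two dark cells in the tray. The yellow cells at (184,199) and (215,256) are look-alikes. I'll enlarge both regions for measuring.

```bash
cat > h.py <<'E'
import numpy as np, cv2
from scipy.spatial.transform import Rotation as Ro
from bench import r
def cam(s):
    return dict(K=np.array(s["camera_matrix"]),k=s["k1"],p=np.array(s["xyz"]),R=Ro.from_euler('xyz',s["orientation"],degrees=True).as_matrix())
def ray(c,uv):
    K=c['K'];d=np.array([(uv[0]-K[0,2])/K[0,0],(uv[1]-K[1,2])/K[1,1]]);u=d.copy()
    for _ in range(20): u=d/(1+c['k']*(u@u))
    v=c['R']@np.array([u[0],u[1],1]);return v/np.linalg.norm(v)
def tri(cs,uvs):
    A=np.zeros((3,3));b=np.zeros(3);P=[]
    for c,uv in zip(cs,uvs):
        v=ray(c,uv);M=np.eye(3)-np.outer(v,v);A+=M;b+=M@c['p'];P.append((M,c['p']))
    x=np.linalg.solve(A,b);return x,[np.linalg.norm(M@(x-p)) for M,p in P]
def atz(c,uv,z):
    v=ray(c,uv);return c['p']+v*(z-c['p'][2])/v[2]
def proj(c,X):
    q=c['R'].T@(np.array(X,float)-c['p']);u=q[:2]/q[2];u=u*(1+c['k']*(u@u));return np.array([c['K'][0,0]*u[0]+c['K'][0,2],c['K'][1,1]*u[1]+c['K'][1,2]])
def snap(tag,crops=()):
    out={}
    for n in ("side","top"):
        s=r.snapshot(n);out[n]=cam(s);im=s["pixels"][:,:,::-1].copy();cv2.imwrite(f"pics/{tag}_{n}.png",im)
        for i,(cn,x,y,w,h,f) in enumerate(crops):
            if cn==n:
                cv2.imwrite(f"pics/{tag}_{n}_c{i}.png",cv2.convertScaleAbs(cv2.resize(im[y:y+h,x:x+w],None,fx=f,fy=f,interpolation=cv2.INTER_CUBIC),alpha=1.5))
    return out
E
python3 -c "
from h import *
snap('a',[('top',100,220,100,60,8),('top',350,160,140,120,5),('side',215,170,90,100,6),('side',205,240,140,160,4)])"
```

```text
(no output)
```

View pics/a_top_c0.png

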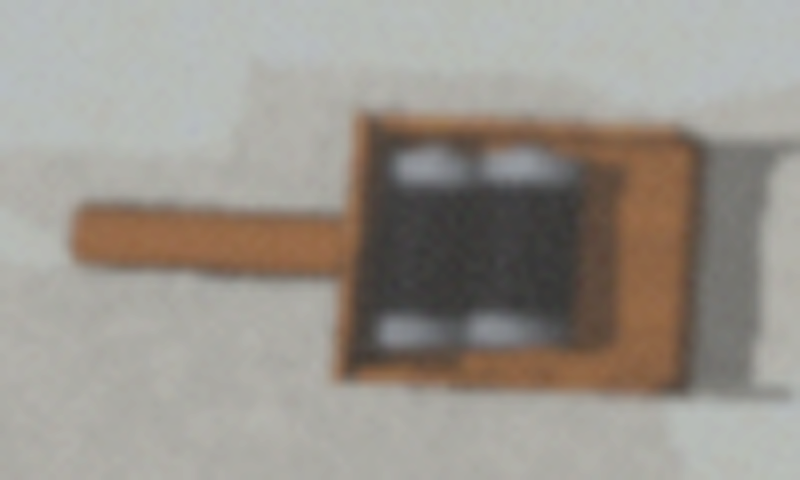

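View pics/a_top_c1.png

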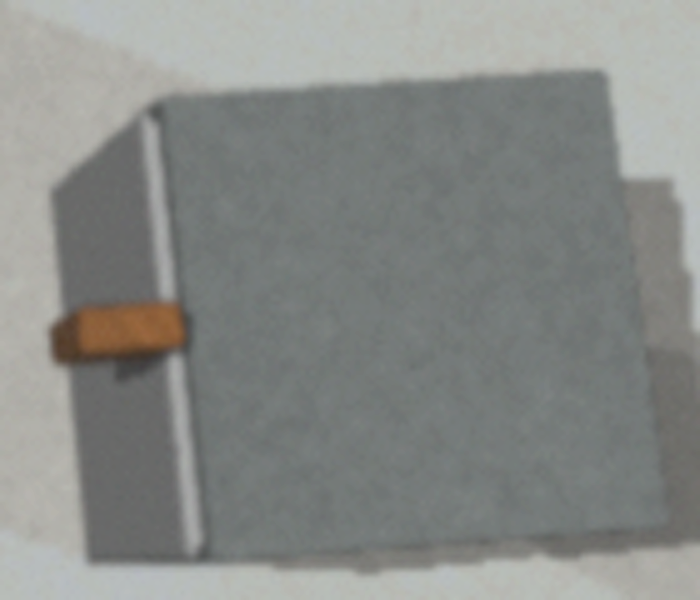

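View pics/a_side_c2.png

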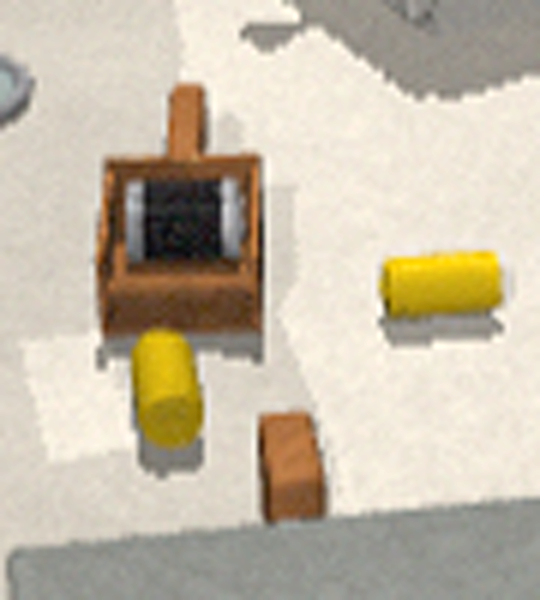

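View pics/a_side_c3.png

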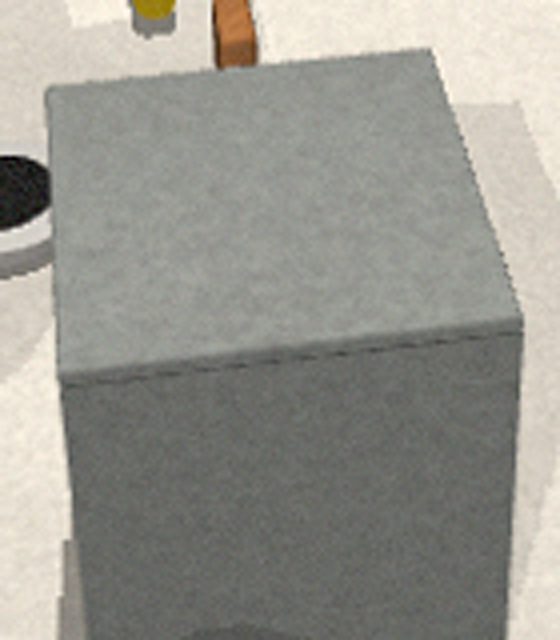

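```bash
cat > m1.py <<'E'
from h import *
c=snap('b');S,T=c['side'],c['top']
def t(n,s,tp):
    x,e=tri([S,T],[s,tp]);print(n,x.round(1),np.round(e,1));return x
print('BIN')
A=t('front lowx',(216.75,262.5),(391,271.4));B=t('front hix',(312.5,252.5),(383,179.4))
C=t('back hix',(335,320),(471,174));D=t('back lowx',(220.5,334.5),(483,264.4))
for uv in [(391,271.4),(383,179.4),(471,174),(483,264.4)]: print(atz(T,uv,178).round(1))
print('fin top z188')
for uv in [(365.6,221.6),(386.6,220.6),(387.4,229.6),(366,231)]: print(atz(T,uv,188).round(1))
print('fin side')
for uv in [(258.7,238.7),(266.3,238.7)]: print(atz(S,uv,188).round(1))
print('SCOOP')
t('rear',(246.2,184.5),(109.4,249.4));t('join',(245.5,196.2),(143.1,250.6));t('bw hi',(258.7,196.2),(145,234));t('bw lo',(232.8,196.2),(142.5,267.25))
for uv in [(109.4,249.4),(143.1,250.6),]: print(atz(T,uv,42).round(1))
E
python3 m1.py
```

```text
BIN
front lowx [ 416.  -173.2  174. ] [0.5 0.5]
front hix [ 574.  -163.   176.4] [1.3 1.3]
back hix [ 586.2 -320.1  176. ] [0.7 0.7]
back lowx [ 429.4 -332.6  174.4] [1.1 1.1]
[ 415.5 -172.   178. ]
[ 572.3 -162.5  178. ]
[ 585. -319.  178.]
[ 428.2 -330.8  178. ]
fin top z188
[ 497.3 -128.4  188. ]
[ 499.5 -163.9  188. ]
[ 484.4 -164.8  188. ]
[ 481.6 -128.8  188. ]
fin side
[ 486.6 -131.1  188. ]
[ 499.5 -132.2  188. ]
SCOOP
rear [454.9 353.1  39. ] [1.9 1.9]
join [453.3 284.8  40.2] [1.7 1.7]
bw hi [487.4 283.3  39.1] [2.4 2.4]
bw lo [420.2 283.2  42.9] [1.7 1.7]
[452.8 351.7  42. ]
[451.5 284.   42. ]
```

Call:
{"fn": "drive_tool", "kwargs": {
  "moves": [
    [[10,14,5],3],
    [[30,40,15],8],
    [[50,68,30],13],
    [[70,95,30],18],
    [[90,122,30],23],
    [[110,149,30],28],
    [[130,176,30],33],
    [[150,203,30],38]
  ],
  "fingers": 85,
  "squeeze": 20
}}

```text
time: 0.97
tool_pos: [324.4, -369.9, 283.4]
tcp_rot: [180.0, 0.0, 55.1]
ft_force: [0.4, -0.2, 0.4]
finger_gap: 85.2
```

Call:
{"fn": "drive_tool", "kwargs": {
  "moves": [
    [[20,27,0],5],
    [[40,54,0],10],
    [[60,81,0],15],
    [[85,113,0],20],
    [[110,148,0],25],
    [[135,183,0],30],
    [[155,208,0],35],
    [[167,225,0],39]
  ]
}}

```text
time: 1.63
tool_pos: [492.4, -143.1, 283.4]
tcp_rot: [180.0, -0.0, 94.2]
ft_force: [-0.2, -0.1, -0.6]
finger_gap: 85.1
```

Call:
{"fn": "drive_tool", "kwargs": {
  "moves": [
    [[0,0,-5],0],
    [[0,0,-25],0],
    [[0,0,-50],0],
    [[0,0,-70],0],
    [[0,0,-90],0],
    [[0,0,-105],0],
    [[0,0,-113],0],
    [[0,0,-113],0]
  ]
}}

```text
time: 2.3
tool_pos: [489.2, -146.2, 168.0]
tcp_rot: [-179.8, -0.1, 93.8]
ft_force: [0.6, 1.1, 0.2]
finger_gap: 84.8
```

```bash
python3 -c "
from h import *
snap('c',[('top',330,160,160,120,5),('side',205,200,140,120,5)]);print(r.sense()['tool_pos'])"
```

```text
[ 490.79030155 -146.67424737  170.79757174]
```

View pics/c_top_c0.png

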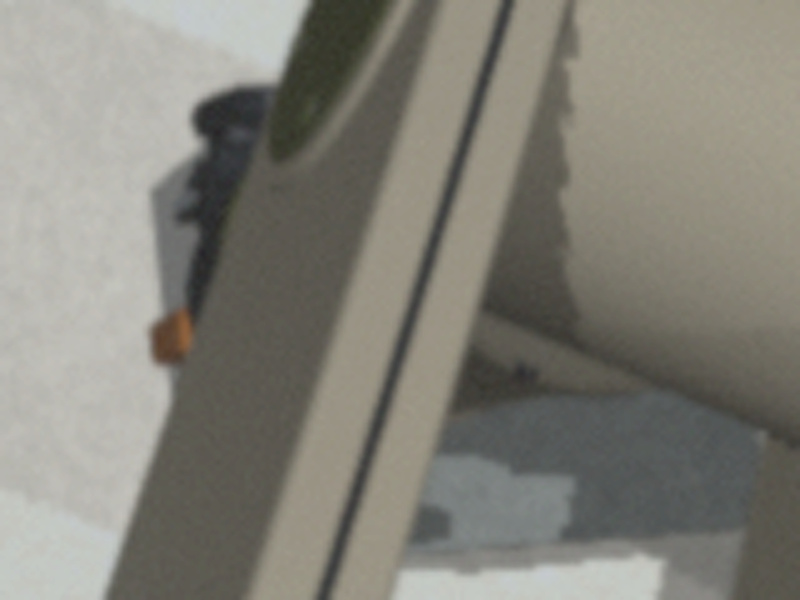

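View pics/c_side_c1.png

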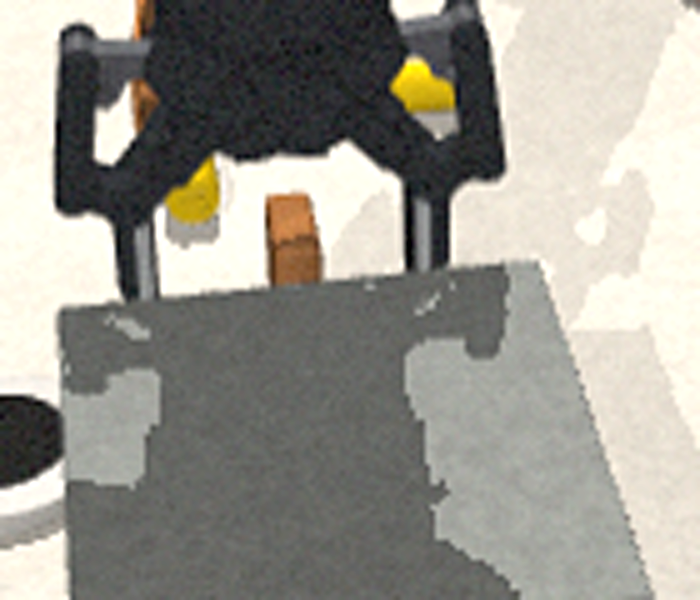

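Both fingers straddle the fin (crop c_side: fingers at 158 and 405, fin at 268–320). I'll shift 2 mm in +x and close lightly.

Call:
{"fn": "drive_tool", "kwargs": {
  "moves": [
    [[2,0,0],0],
    [[2,0,0],0],
    [[2,0,0],0],
    [[2,0,0],0],
    [[2,0,0],0],
    [[2,0,0],0],
    [[2,0,0],0],
    [[2,0,0],0]
  ],
  "fingers": 0,
  "squeeze": 20
}}

```text
time: 3.07
tool_pos: [492.8, -146.3, 170.7]
tcp_rot: [-180.0, 0.0, 93.9]
ft_force: [-3.6, 0.2, 4.0]
finger_gap: 16.0
```

Call:
{"fn": "drive_tool", "kwargs": {
  "moves": [
    [[-1,7,-1],0],
    [[-1,15,-3],0],
    [[-1,23,-6],0],
    [[-2,30,-8],0],
    [[-2,37,-11],0],
    [[-3,44,-15],0],
    [[-3,51,-18],0],
    [[-4,58,-22],0]
  ]
}}

```text
time: 3.73
tool_pos: [487.9, -87.3, 147.5]
tcp_rot: [-179.9, -0.0, 93.9]
ft_force: [-1.7, -3.0, -0.8]
finger_gap: 15.8
```

Call:
{"fn": "drive_tool", "kwargs": {
  "moves": [
    [[0,6,-4],0],
    [[-1,13,-9],0],
    [[-1,19,-14],0],
    [[-2,25,-20],0],
    [[-2,31,-26],0],
    [[-2,35,-30],0],
    [[-2,36,-31],0],
    [[-2,36,-31],0]
  ]
}}

```text
time: 4.4
tool_pos: [485.0, -50.9, 115.6]
tcp_rot: [-179.8, -0.1, 93.9]
ft_force: [-6.5, -0.7, 0.1]
finger_gap: 16.0
```

Call:
{"fn": "drive_tool", "kwargs": {
  "moves": [
    [[0,1,-1],0],
    [[0,2,-3],0],
    [[1,3,-4],0],
    [[1,4,-5],0],
    [[1,4,-5],0],
    [[1,4,-5],0],
    [[1,4,-5],0],
    [[1,4,-5],0]
  ]
}}

```text
time: 5.07
tool_pos: [485.1, -49.9, 114.1]
tcp_rot: [-179.6, 0.2, 93.8]
ft_force: [-32.9, -11.0, 33.9]
finger_gap: 15.9
```

```bash
python3 -c "
from h import *
print(r.sense()['ft_force'])
snap('d',[('top',290,150,160,120,5),('side',205,180,140,120,5)])"
```

```text
[-32.8764757  -11.01109716  33.86519171]
```

View pics/d_top_c0.png

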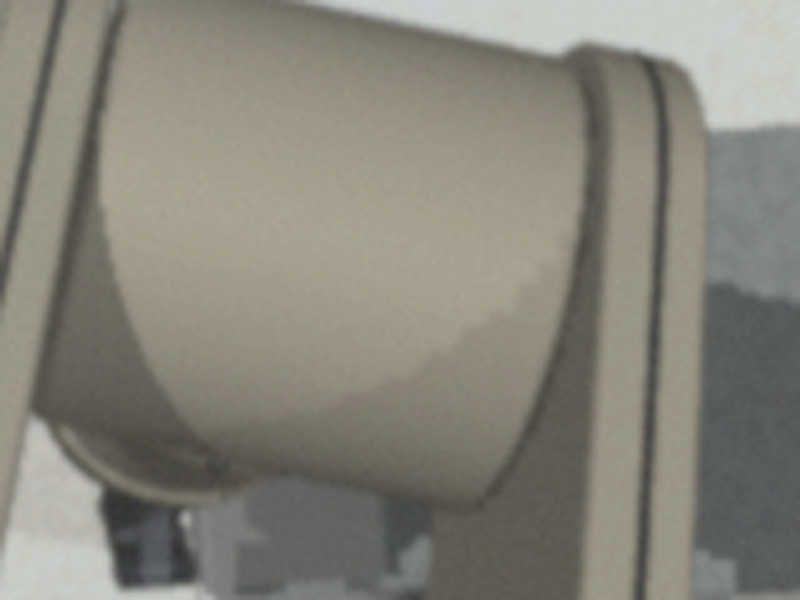

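View pics/d_side_c1.png

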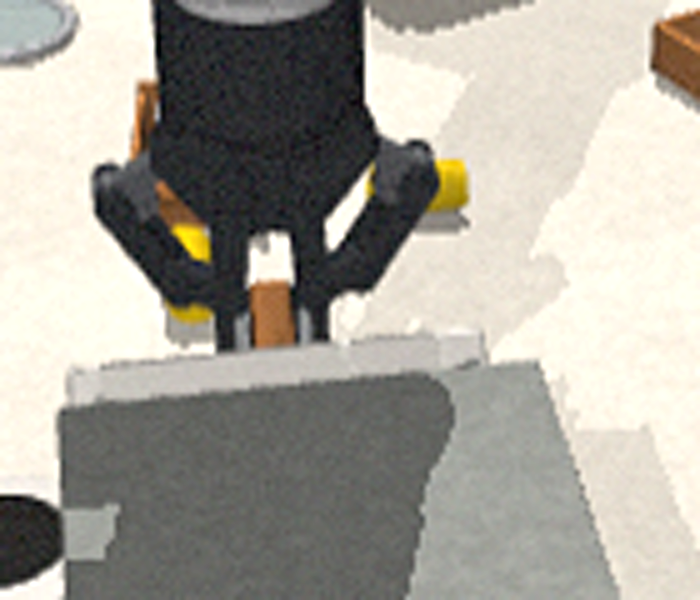

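The force of about 34 N shows the front is at its stop. I'll relax, release and rise.

Call:
{"fn": "drive_tool", "kwargs": {
  "moves": [
    [[-2,-2,2],0],
    [[-3,-3,4],0],
    [[-3,-3,4],0],
    [[-3,-3,4],0],
    [[-3,-3,4],0],
    [[-3,-3,4],0],
    [[-3,-3,4],0],
    [[-3,-3,4],0]
  ]
}}

```text
time: 5.83
tool_pos: [484.9, -51.1, 115.7]
tcp_rot: [180.0, 0.0, 93.8]
ft_force: [3.5, -4.7, -5.3]
finger_gap: 15.7
```

Call:
{"fn": "drive_tool", "kwargs": {
  "moves": [
    [[0,0,0],0],
    [[0,0,0],0],
    [[0,0,0],0],
    [[0,0,0],0],
    [[0,0,0],0],
    [[0,0,0],0],
    [[0,0,0],0],
    [[0,0,0],0]
  ],
  "fingers": 60
}}

```text
time: 6.5
tool_pos: [484.8, -51.3, 116.3]
tcp_rot: [180.0, -0.0, 93.8]
ft_force: [0.0, -0.1, 0.2]
finger_gap: 60.0
```

Call:
{"fn": "drive_tool", "kwargs": {
  "moves": [
    [[0,0,10],0],
    [[0,0,30],0],
    [[0,0,55],0],
    [[0,20,80],0],
    [[0,50,105],0],
    [[0,85,130],0],
    [[-5,120,130],0],
    [[-5,155,130],0]
  ]
}}

```text
time: 7.17
tool_pos: [480.5, 105.2, 250.0]
tcp_rot: [179.7, -0.0, 93.8]
ft_force: [0.8, -0.0, -0.6]
finger_gap: 60.1
```

```bash
python3 -c "
from h import *
print(r.sense()['tool_pos'])
snap('e',[('top',300,150,160,130,5),('side',205,200,140,120,5)])"
```

```text
[480.54883104 105.23431252 250.01144268]
```

View pics/e_top_c0.png

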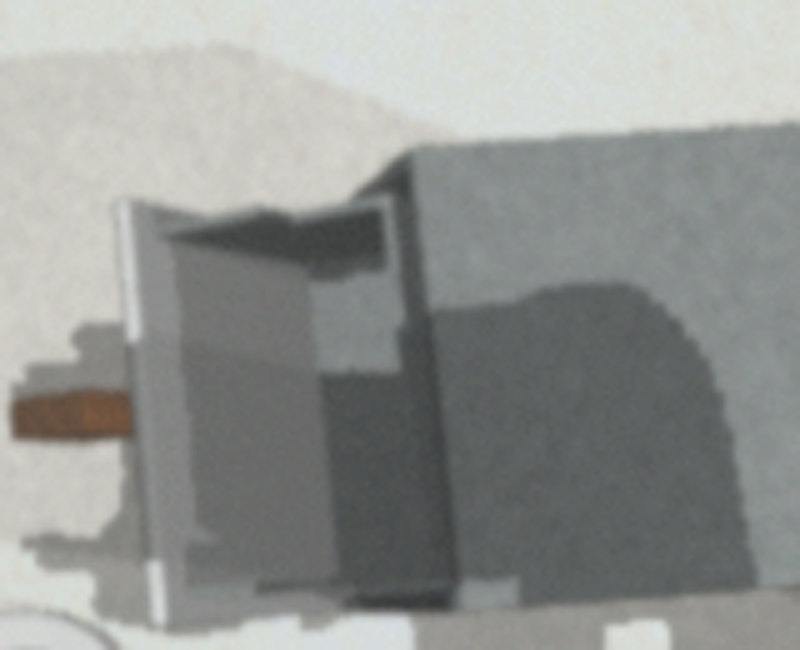

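View pics/e_side_c1.png

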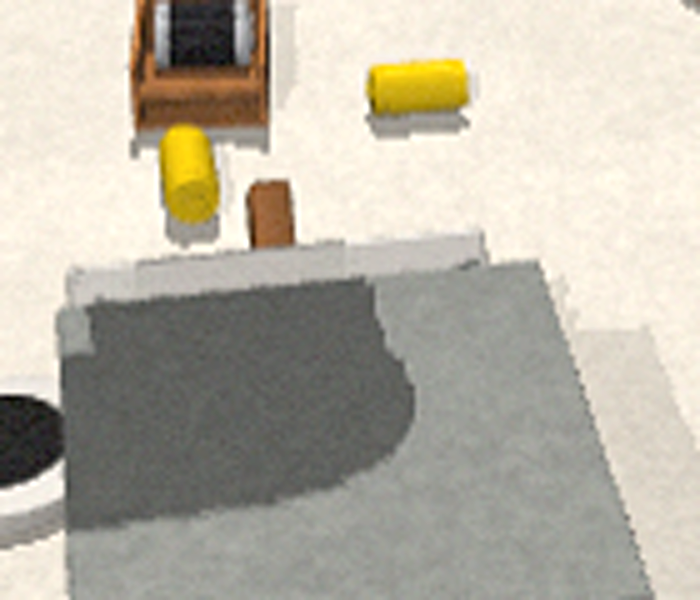

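The front is open, with the bucket mouth spanning about crop (170–400, 210–600). I'll measure its angle and work out the scoop goal poses.

```bash
cat > m2.py <<'E'
from h import *
c=snap('f');S,T=c['side'],c['top']
def t(n,s,tp):
    x,e=tri([S,T],[s,tp]);print(n,x.round(1),np.round(e,1));return x
t('hi',(302,246.4),(324,190));t('lo',(218.6,253.6),(332,275.6))
# model
u=np.array([.07,-.9975,0]);v=np.array([.9975,.07,0]);z=np.array([0,0,1.])
g0=np.array([491.3,-146.5,167]);H=g0+26*u-155*z
def M(th):
    X=np.cos(th)*u+np.sin(th)*z;Z=-np.sin(th)*u+np.cos(th)*z
    G=H-26*X+155*Z;Mo=H+42.5*X+130*Z
    return X,Z,G,Mo
for th in(.62,.66,.7):
    X,Z,G,Mo=M(th);print(th,'grip',G.round(1),'mouth',Mo.round(1))
    for nm,P in dict(rimhi=Mo-42*X+20*Z+79*v,rimlo=Mo-42*X+20*Z-79*v,finout=G-18*X+21*Z,finin=G+18*X+21*Z,backhi=Mo+38*X-20*Z+65*v,backlo=Mo+38*X-20*Z-65*v).items():
        print('  ',nm,P.round(1),'top',proj(T,P).round(1),'side',proj(S,P).round(1))
E
python3 m2.py
```

```text
hi [565.8 -67.7 121.3] [2. 2.]
lo [408.9 -80.9 124.5] [1.6 1.6]
0.62 grip [485.3 -61.5 123. ] mouth [ 490.3 -131.6  142.5]
   rimhi [565.9 -80.4 134.4] top [331.9 187.5] side [301.7 244.9]
   rimlo [408.2 -91.4 134.4] top [338.7 275.2] side [216.6 252.8]
   finout [483.5 -34.7 129.7] top [306.5 232.6] side [257.2 235.5]
   finin [485.5 -63.9 150.6] top [324.2 230.5] side [258.1 234.9]
   backhi [ 558.1 -169.5  148.3] top [382.5 191. ] side [302.6 268.9]
   backlo [ 428.4 -178.6  148.3] top [389.5 264. ] side [225.2 276.5]
0.66 grip [485.  -57.2 118.5] mouth [ 489.9 -126.4  140.8]
   rimhi [565.5 -75.6 130.8] top [329.  188.1] side [301.2 245. ]
   rimlo [407.9 -86.6 130.8] top [335.7 275.4] side [216.7 252.8]
   finout [483.1 -30.1 124.1] top [303.7 233. ] side [257.1 236.5]
   finin [485.1 -58.5 146.1] top [320.8 230.9] side [258.  235.3]
   backhi [ 557.7 -164.   148.3] top [379.5 191.2] side [302. 267.]
   backlo [ 428.  -173.1  148.3] top [386.5 264.2] side [225.1 274.5]
0.7 grip [484.7 -53.  113.8] mouth [ 489.5 -121.3  138.8]
   rimhi [565.2 -70.9 127. ] top [326.1 188.6] side [300.8 245.2]
   rimlo [407.6 -82.  127. ] top [332.7 275.5] side [216.9 252.9]
   finout [482.8 -25.8 118.3] top [301.1 233.5] side [257.1 237.7]
   finin [484.8 -53.2 141.5] top [317.5 231.3] side [257.8 235.8]
   backhi [ 557.3 -158.6  148. ] top [376.5 191.3] side [301.5 265.1]
   backlo [ 427.6 -167.7  148. ] top [383.4 264.4] side [225.  272.5]
```

Call:
{"fn": "drive_tool", "kwargs": {
  "moves": [
    [[-3,30,0],0],
    [[-6,65,0],-1],
    [[-10,100,0],-2],
    [[-14,140,-10],-3],
    [[-18,180,-30],-4],
    [[-22,215,-60],-4.5],
    [[-26,238,-85],-4.5],
    [[-26,246,-96],-4.5]
  ],
  "fingers": 60
}}

```text
time: 8.03
tool_pos: [451.5, 350.7, 145.8]
tcp_rot: [-179.7, 0.1, 89.4]
ft_force: [-0.6, -0.8, -1.4]
finger_gap: 59.8
```

Call:
{"fn": "drive_tool", "kwargs": {
  "moves": [
    [[0,0,0],0],
    [[0,0,0],0],
    [[0,0,-20],0],
    [[0,0,-40],0],
    [[0,0,-40],0],
    [[0,0,-40],0],
    [[0,0,-40],0],
    [[0,0,-40],0]
  ]
}}

```text
time: 8.7
tool_pos: [455.4, 349.8, 112.8]
tcp_rot: [179.8, -0.1, 89.3]
ft_force: [0.1, 0.3, -0.0]
finger_gap: 60.1
```

```bash
python3 -c "
from h import *
print(r.sense()['tool_pos'],r.sense()['tcp_rot'])
snap('g',[('top',80,200,160,120,5),('side',195,120,120,120,6)])"
```

```text
[455.35036793 349.76394133 112.79098013] [ 1.79832819e+02 -1.01365709e-01  8.92787696e+01]
```

View pics/g_top_c0.png

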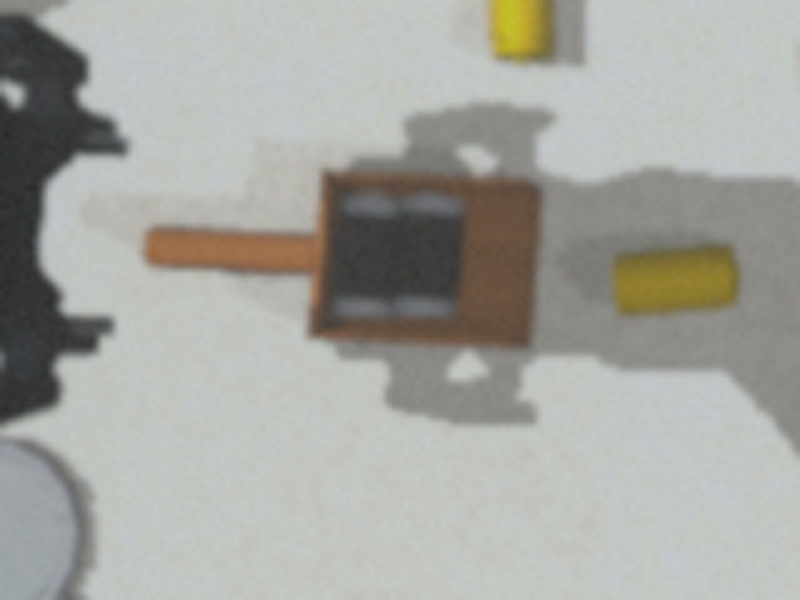

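View pics/g_side_c1.png

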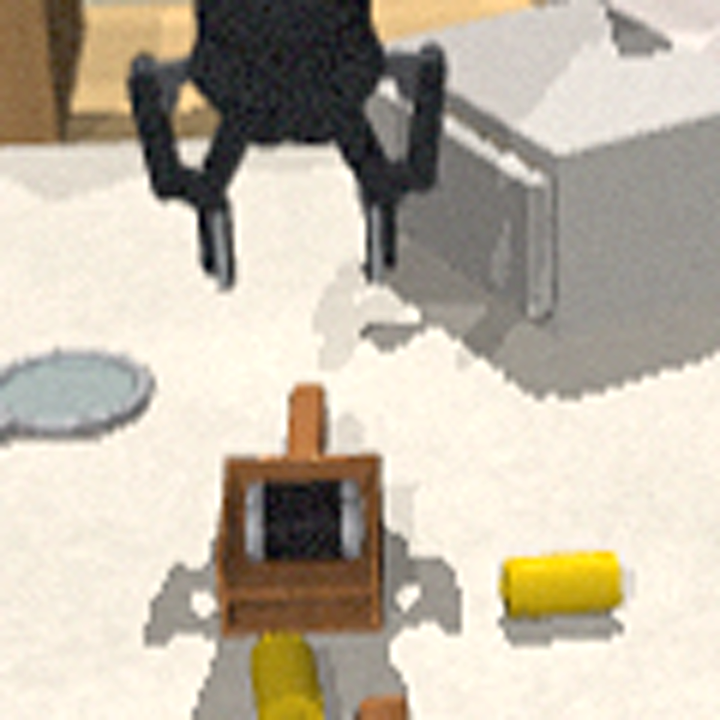

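Call:
{"fn": "drive_tool", "kwargs": {
  "moves": [
    [[-1,0,-10],0],
    [[-1,0,-25],0],
    [[-1,0,-40],0],
    [[-1,0,-52],0],
    [[-1,0,-58],0],
    [[-1,0,-60],0],
    [[-1,0,-60],0],
    [[-1,0,-60],0]
  ],
  "fingers": 50
}}

```text
time: 9.47
tool_pos: [453.1, 350.0, 50.8]
tcp_rot: [180.0, -0.0, 89.3]
ft_force: [0.5, 0.7, 0.8]
finger_gap: 49.8
```

Call:
{"fn": "drive_tool", "kwargs": {
  "moves": [
    [[0,0,0],0],
    [[0,0,0],0],
    [[0,0,0],0],
    [[0,0,0],0],
    [[0,0,0],0],
    [[0,0,0],0],
    [[0,0,0],0],
    [[0,0,0],0]
  ],
  "fingers": 0,
  "squeeze": 110
}}

```text
time: 10.13
tool_pos: [453.3, 350.3, 50.9]
tcp_rot: [179.9, -0.1, 89.3]
ft_force: [-0.1, 4.2, 4.3]
finger_gap: 12.6
```

```bash
python3 -c "
from h import *
print(r.sense()['tool_pos'],r.sense()['tcp_rot'],r.sense()['wrist_torque'])
snap('i',[('top',80,200,160,120,5),('side',195,120,120,120,6)])"
```

```text
[453.25895029 350.28272453  50.93061729] [ 1.79933291e+02 -6.47778317e-02  8.93379436e+01] [ 0.43480388 -0.08944235  0.01881351]
```

View pics/i_side_c1.png

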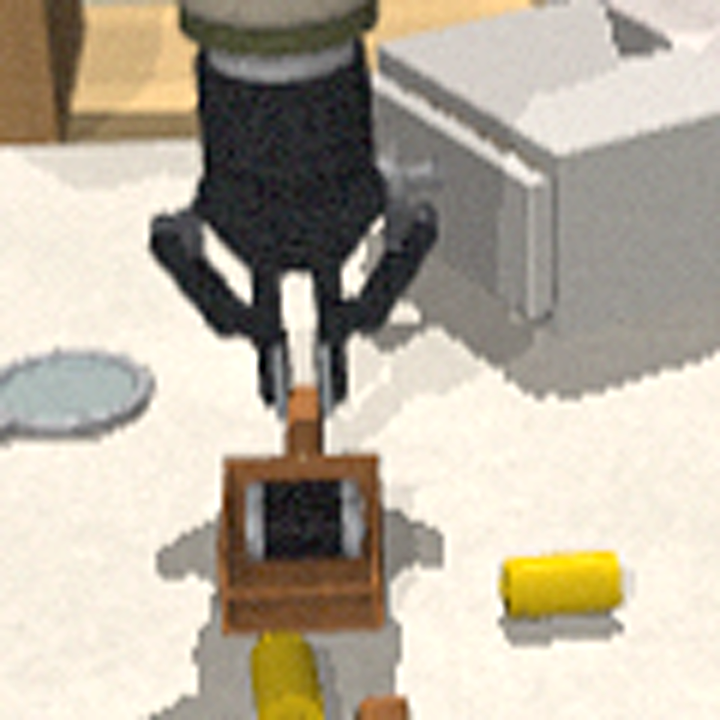

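View pics/i_top_c0.png

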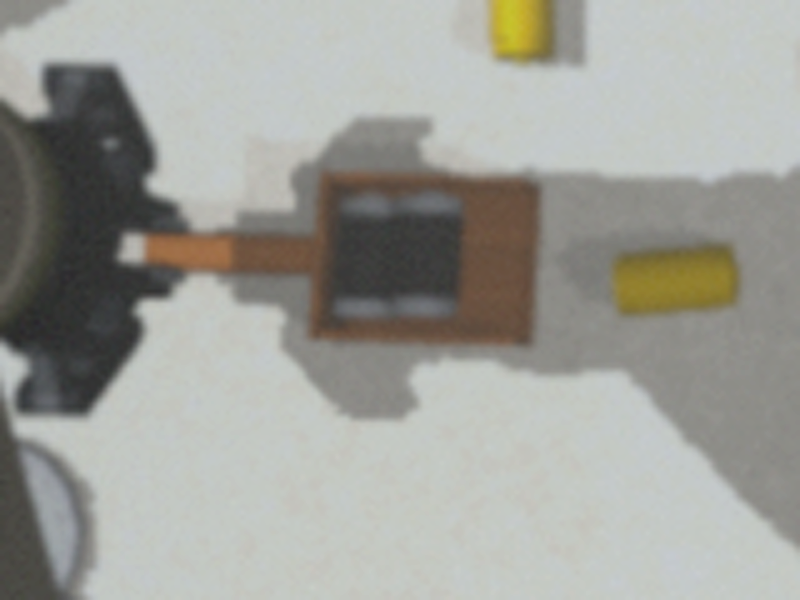

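Call:
{"fn": "drive_tool", "kwargs": {
  "moves": [
    [[0,0,2],0],
    [[0,0,4],0],
    [[0,0,7],0],
    [[0,0,10],0],
    [[0,0,13],0],
    [[0,0,15],0],
    [[0,0,15],0],
    [[0,0,15],0]
  ]
}}

```text
time: 10.9
tool_pos: [452.9, 349.7, 65.5]
tcp_rot: [180.0, -0.0, 89.3]
ft_force: [-0.6, 0.0, -2.4]
finger_gap: 12.7
```

```bash
python3 -c "
from h import *
print(r.sense()['tool_pos'],r.sense()['tcp_rot'],r.sense()['wrist_torque'])
snap('j',[('top',80,200,160,120,5),('side',195,120,120,120,6)])"
```

```text
[452.85834248 349.72859979  65.45306728] [ 1.79987925e+02 -8.33761366e-03  8.93320321e+01] [ 0.23426252 -0.02000946  0.01357945]
```

View pics/j_side_c1.png

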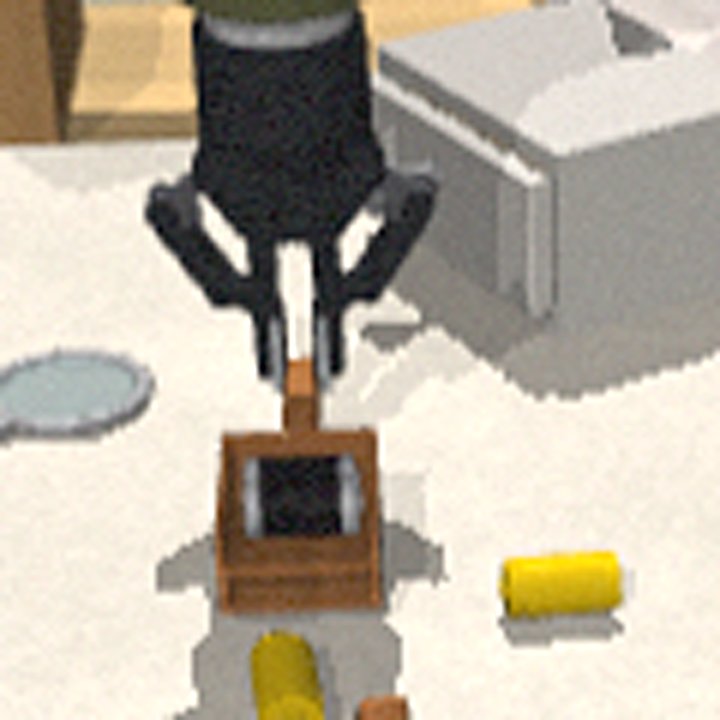

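View pics/j_top_c0.png

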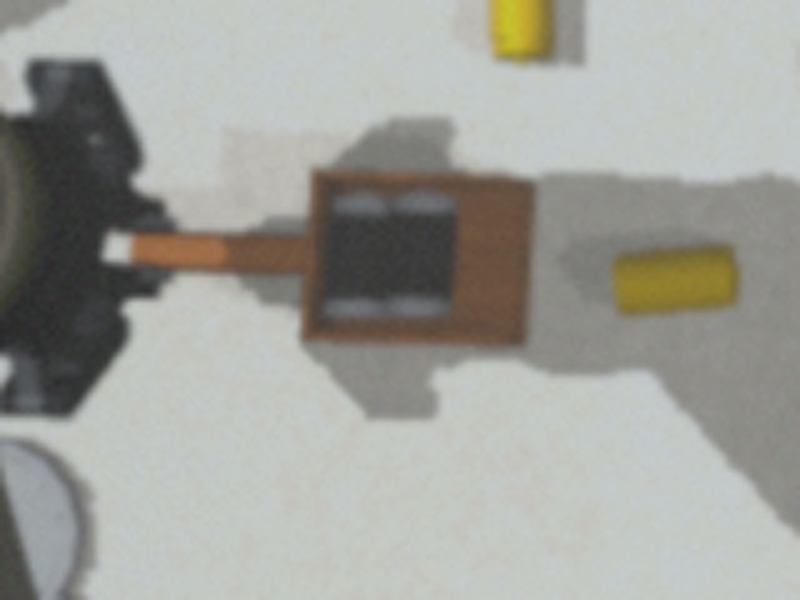

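The scoop lifts level with the cells still against its back wall. I'll raise it and carry it gently to the mouth.

Call:
{"fn": "drive_tool", "kwargs": {
  "moves": [
    [[0,0,8],0],
    [[0,0,25],0],
    [[0,0,50],0],
    [[0,0,80],0],
    [[0,0,110],0],
    [[0,0,140],0],
    [[0,0,165],0],
    [[0,0,175],0]
  ]
}}

```text
time: 11.67
tool_pos: [454.3, 350.7, 245.8]
tcp_rot: [179.7, -0.2, 89.3]
ft_force: [1.0, 1.4, -1.6]
finger_gap: 12.3
```

Call:
{"fn": "drive_tool", "kwargs": {
  "moves": [
    [[0,-4,0],0],
    [[1,-12,0],0],
    [[2,-24,0],0.3],
    [[3,-40,0],0.6],
    [[5,-60,0],0.9],
    [[7,-80,0],1.2],
    [[9,-100,0],1.5],
    [[10,-120,0],1.8]
  ]
}}

```text
time: 12.33
tool_pos: [461.5, 227.2, 237.4]
tcp_rot: [-179.8, 0.1, 91.1]
ft_force: [0.1, -0.7, -3.1]
finger_gap: 12.3
```

Call:
{"fn": "drive_tool", "kwargs": {
  "moves": [
    [[2,-20,0],0.3],
    [[3,-40,0],0.6],
    [[5,-60,0],0.9],
    [[7,-80,0],1.1],
    [[8,-100,0],1.3],
    [[10,-120,0],1.6],
    [[12,-140,0],1.9],
    [[13,-160,0],2.2]
  ]
}}

```text
time: 13.0
tool_pos: [474.1, 67.7, 237.5]
tcp_rot: [-179.7, 0.0, 93.3]
ft_force: [-0.5, 0.5, -2.5]
finger_gap: 12.4
```

```bash
python3 -c "
from h import *
print(r.sense()['tool_pos'],r.sense()['tcp_rot'],r.sense()['wrist_torque'])
snap('k',[])"
```

```text
[474.11544041  67.67106695 237.51100368] [-1.79743443e+02  1.05769626e-02  9.33245321e+01] [ 0.2483928  -0.01701946  0.03499617]
```

View pics/k_side.png

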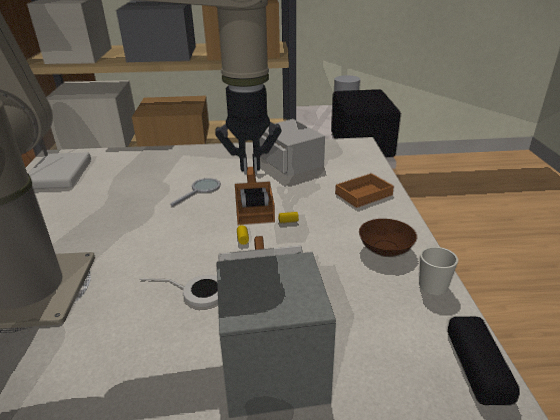

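View pics/k_top.png

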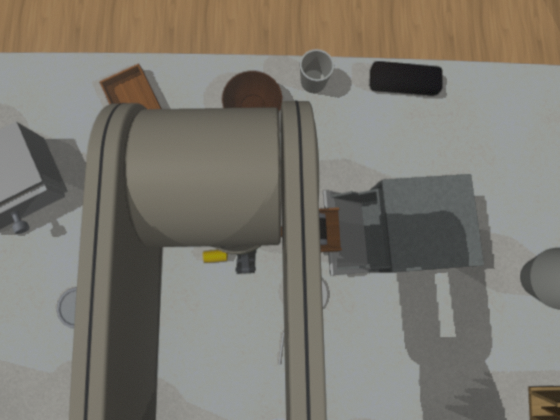

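Call:
{"fn": "drive_tool", "kwargs": {
  "moves": [
    [[2,-18,0],0],
    [[4,-34,0],0],
    [[5,-46,0],0],
    [[6,-54,0],0],
    [[6,-58,0],0],
    [[6,-60,-5],0],
    [[6,-60,-15],0],
    [[6,-60,-26],0]
  ]
}}

```text
time: 13.77
tool_pos: [481.9, 10.1, 213.6]
tcp_rot: [180.0, -0.0, 93.3]
ft_force: [-0.9, -0.6, -3.0]
finger_gap: 12.7
```

Call:
{"fn": "drive_tool", "kwargs": {
  "moves": [
    [[0,0,0],0],
    [[0,0,0],0],
    [[0,0,0],0],
    [[0,0,0],0],
    [[0,0,0],0],
    [[0,0,0],0],
    [[0,0,0],0],
    [[0,0,0],0]
  ],
  "squeeze": 40
}}

```text
time: 14.43
tool_pos: [481.9, 9.7, 214.5]
tcp_rot: [180.0, 0.0, 93.3]
ft_force: [0.4, -0.3, -3.2]
finger_gap: 12.2
```

```bash
python3 -c "
from h import *
print(r.sense()['tool_pos'],r.sense()['tcp_rot'],r.sense()['wrist_torque'])
snap('l',[('top',300,150,160,130,5),('side',195,150,160,150,5)])"
```

```text
[481.90255641   9.69910611 214.54      ] [1.79976883e+02 2.98705941e-03 9.33326932e+01] [ 0.25234058 -0.02527114 -0.02611644]
```

View pics/l_side_c1.png

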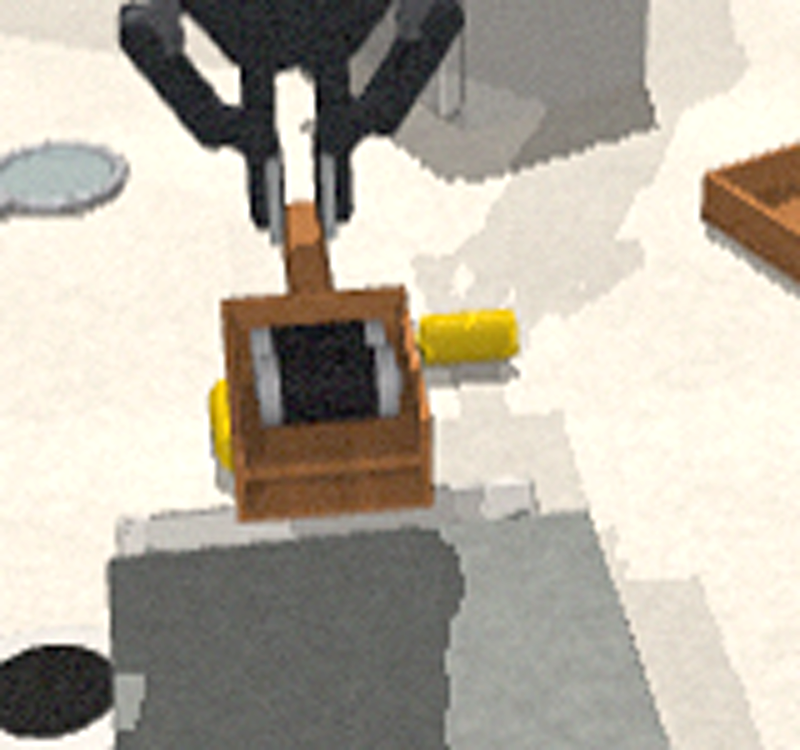

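View pics/l_top_c0.png

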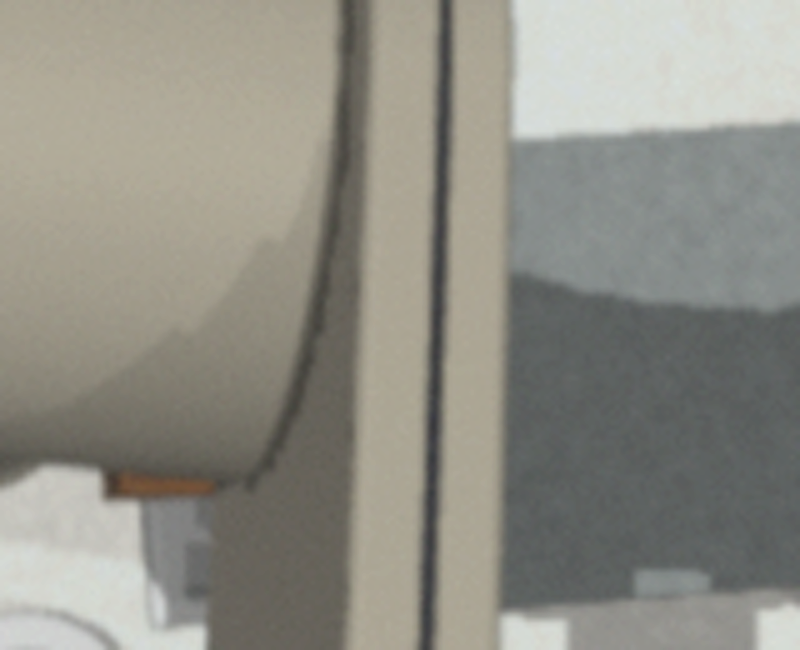

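Level and aligned over the mouth (lip at crop 240–432, front panel 118–535). Next I'll let the grip slacken to 20 N.

Call:
{"fn": "drive_tool", "kwargs": {
  "moves": [
    [[0,0,0],0],
    [[0,0,0],0],
    [[0,0,0],0],
    [[0,0,0],0],
    [[0,0,0],0],
    [[0,0,0],0],
    [[0,0,0],0],
    [[0,0,0],0]
  ],
  "squeeze": 20
}}

```text
time: 15.2
tool_pos: [481.8, 9.7, 214.3]
tcp_rot: [-180.0, -0.0, 93.3]
ft_force: [0.1, -0.5, -2.0]
finger_gap: 12.3
```

```bash
python3 -c "
from h import *
print(r.sense()['tool_pos'],r.sense()['tcp_rot'],r.sense()['wrist_torque'])
snap('m',[('side',195,150,160,150,5)])"
```

```text
[481.76444356   9.723035   214.29742839] [-1.79997678e+02 -2.91660724e-05  9.33346471e+01] [ 0.23334438 -0.04835511  0.01685244]
```

View pics/m_side_c0.png

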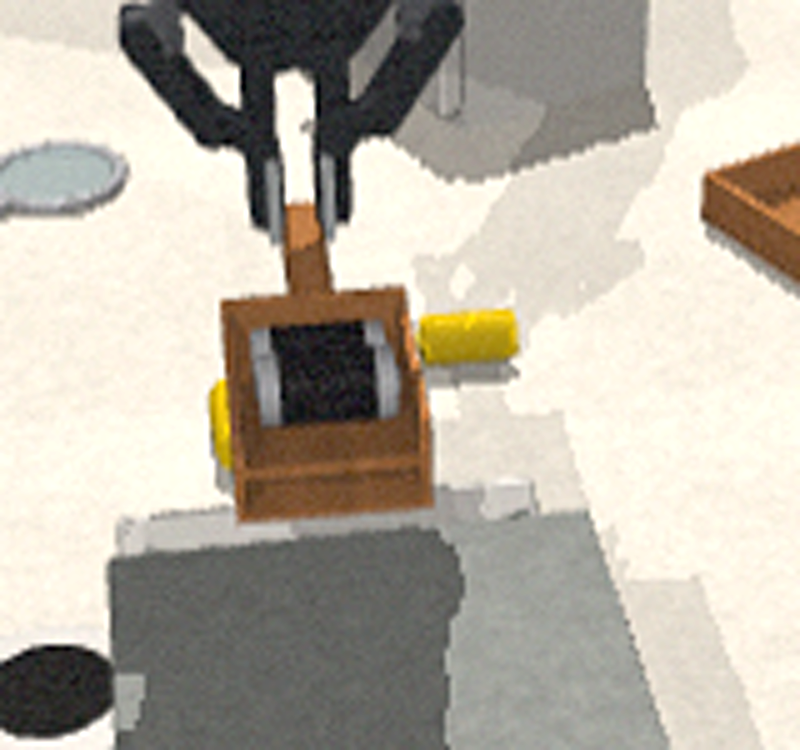

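It still holds at 20 N. I'll cut the grip further by setting the finger target close to the present opening.

Call:
{"fn": "drive_tool", "kwargs": {
  "moves": [
    [[0,0,0],0],
    [[0,0,0],0],
    [[0,0,0],0],
    [[0,0,0],0],
    [[0,0,0],0],
    [[0,0,0],0],
    [[0,0,0],0],
    [[0,0,0],0]
  ],
  "squeeze": 20,
  "fingers": 10.5
}}

```text
time: 15.97
tool_pos: [481.8, 9.7, 214.3]
tcp_rot: [-180.0, 0.0, 93.3]
ft_force: [-0.4, -0.0, -3.5]
finger_gap: 12.3
```

```bash
python3 -c "
from h import *
print(r.sense()['tool_pos'],r.sense()['tcp_rot'],r.sense()['wrist_torque'])
snap('n',[('side',195,150,160,150,4)])"
```

```text
[481.76261807   9.70510856 214.28185967] [-1.79998124e+02  5.86644162e-04  9.33335011e+01] [0.21539337 0.02233206 0.01785321]
```

View pics/n_side_c0.png

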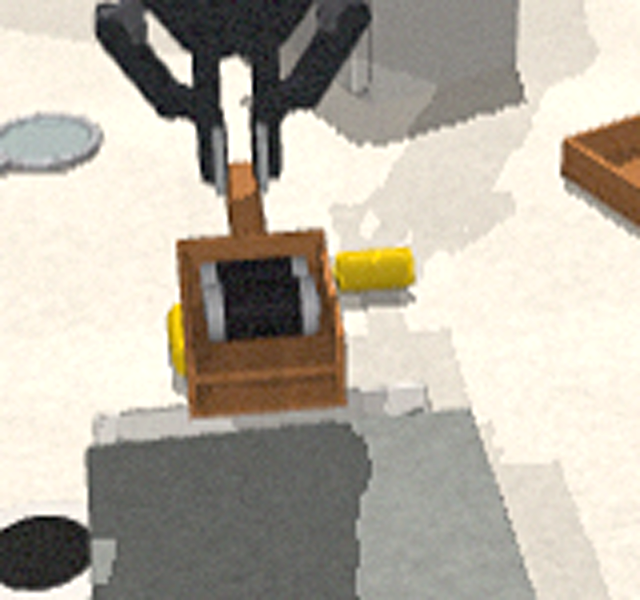

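Call:
{"fn": "drive_tool", "kwargs": {
  "moves": [
    [[0,0,0],0],
    [[0,0,0],0],
    [[0,0,0],0],
    [[0,0,0],0],
    [[0,0,0],0],
    [[0,0,0],0],
    [[0,0,0],0],
    [[0,0,0],0]
  ],
  "fingers": 12.3
}}

```text
time: 16.73
tool_pos: [481.8, 9.7, 214.3]
tcp_rot: [-180.0, -0.0, 93.3]
ft_force: [0.6, 0.4, -2.2]
finger_gap: 12.7
```

```bash
python3 -c "
from h import *
print(r.sense()['tool_pos'],r.sense()['tcp_rot'],r.sense()['wrist_torque'])
snap('o',[('side',195,150,160,150,4)])"
```

```text
[481.77597295   9.71932364 214.28650374] [-1.79998880e+02 -1.45652311e-03  9.33332771e+01] [0.20816386 0.01121587 0.00263976]
```

View pics/o_side_c0.png

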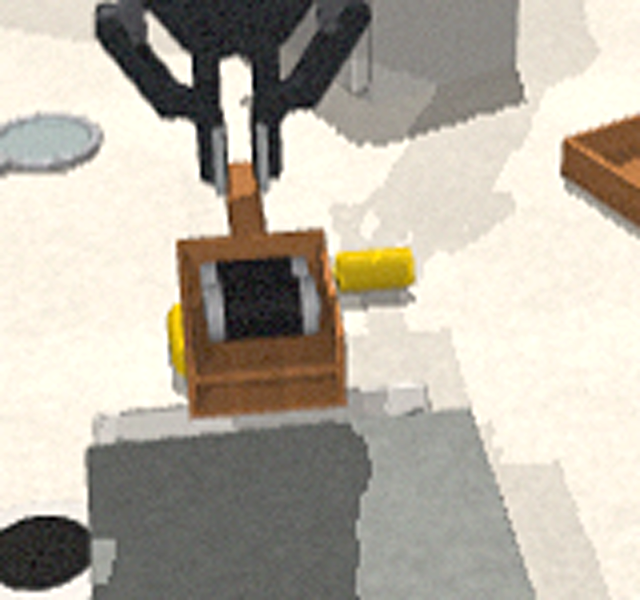

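Call:
{"fn": "drive_tool", "kwargs": {
  "moves": [
    [[0,0,0],0],
    [[0,0,0],0],
    [[0,0,0],0],
    [[0,0,0],0],
    [[0,0,0],0],
    [[0,0,0],0],
    [[0,0,0],0],
    [[0,0,0],0]
  ],
  "fingers": 12.8
}}

```text
time: 17.5
tool_pos: [481.8, 9.7, 214.3]
tcp_rot: [180.0, 0.0, 93.3]
ft_force: [-0.4, 0.6, -2.3]
finger_gap: 12.8
```

```bash
python3 -c "
from h import *
print(r.sense()['tool_pos'],r.sense()['tcp_rot'],r.sense()['wrist_torque'])
snap('p',[('side',195,150,160,150,4)])"
```

```text
[481.78769388   9.71895572 214.30128019] [1.79997978e+02 6.71248977e-04 9.33370610e+01] [ 0.20020262 -0.01711825 -0.03398743]
```

View pics/p_side_c0.png

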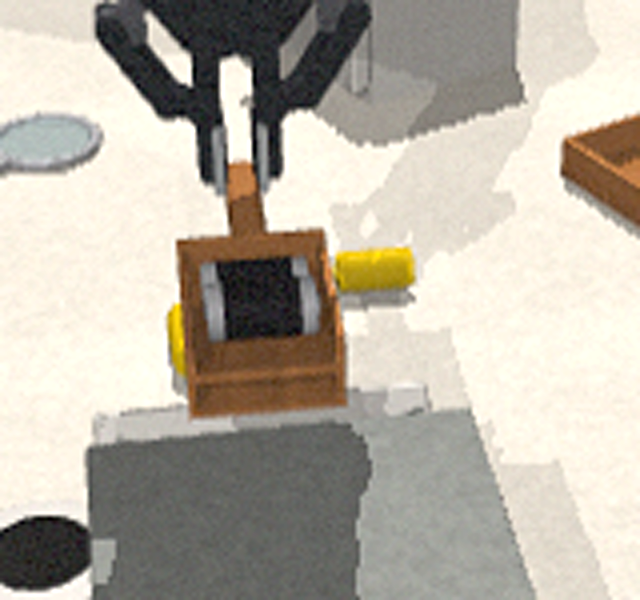

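Call:
{"fn": "drive_tool", "kwargs": {
  "moves": [
    [[0,0,0],0],
    [[0,0,0],0],
    [[0,0,0],0],
    [[0,0,0],0],
    [[0,0,0],0],
    [[0,0,0],0],
    [[0,0,0],0],
    [[0,0,0],0]
  ],
  "fingers": 13.4
}}

```text
time: 18.27
tool_pos: [481.8, 9.7, 214.3]
tcp_rot: [-180.0, -0.0, 93.3]
ft_force: [0.2, 0.5, -2.6]
finger_gap: 13.7
```

```bash
python3 -c "
from h import *
print(r.sense()['tool_pos'],r.sense()['tcp_rot'],r.sense()['wrist_torque'])
snap('q',[('side',195,150,160,150,4)])"
```

```text
[481.77032598   9.70954139 214.26989365] [-1.79997060e+02 -1.10494793e-03  9.33329520e+01] [0.23382493 0.03051291 0.02036968]
```

View pics/q_side_c0.png

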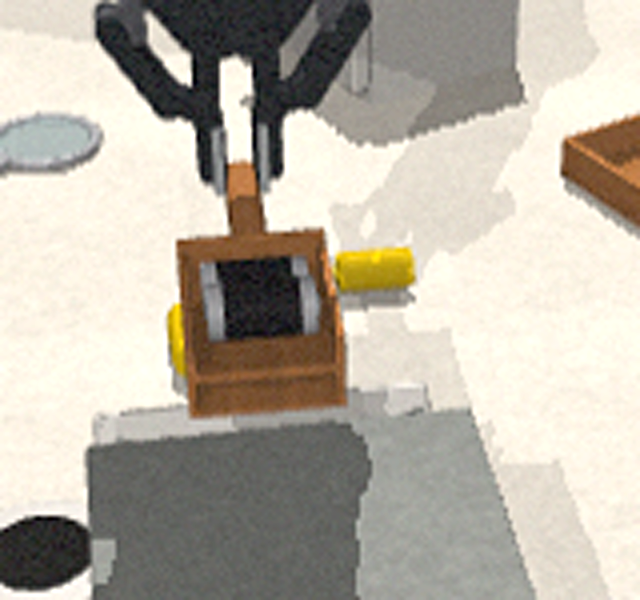

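Call:
{"fn": "drive_tool", "kwargs": {
  "moves": [
    [[0,0,0],0],
    [[0,0,0],0],
    [[0,0,0],0],
    [[0,0,0],0],
    [[0,0,0],0],
    [[0,0,0],0],
    [[0,0,0],0],
    [[0,0,0],0]
  ],
  "fingers": 14.0
}}

```text
time: 19.03
tool_pos: [481.8, 9.7, 214.3]
tcp_rot: [180.0, 0.0, 93.3]
ft_force: [0.9, 0.0, -2.5]
finger_gap: 14.0
```

```bash
python3 -c "
from h import *
print(r.sense()['tool_pos'],r.sense()['tcp_rot'],r.sense()['wrist_torque'])
snap('r',[('side',195,150,160,150,4)])"
```

```text
[481.78693151   9.69698013 214.29677138] [1.79998994e+02 1.16104340e-03 9.33345862e+01] [ 0.22713733  0.00851541 -0.03497619]
```

View pics/r_side_c0.png

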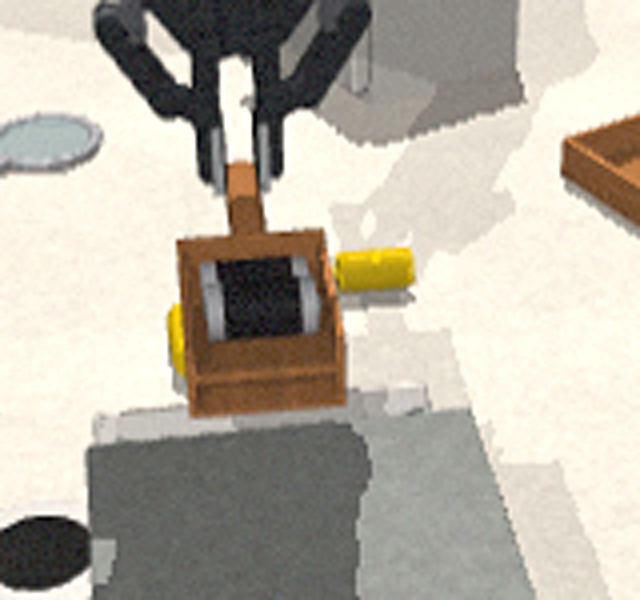

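Call:
{"fn": "drive_tool", "kwargs": {
  "moves": [
    [[0,0,0],0],
    [[0,0,0],0],
    [[0,0,0],0],
    [[0,0,0],0],
    [[0,0,0],0],
    [[0,0,0],0],
    [[0,0,0],0],
    [[0,0,0],0]
  ],
  "fingers": 14.6
}}

```text
time: 19.8
tool_pos: [481.8, 9.7, 214.3]
tcp_rot: [180.0, 0.0, 93.3]
ft_force: [0.8, 0.4, -2.1]
finger_gap: 14.5
```

```bash
python3 -c "
from h import *
print(r.sense()['tool_pos'],r.sense()['tcp_rot'],r.sense()['wrist_torque'])
snap('s',[('side',195,150,160,150,4)])"
```

```text
[481.78395889   9.71091733 214.3079169 ] [1.79998498e+02 1.41090642e-04 9.33342140e+01] [ 0.19440782  0.001719   -0.03835571]
```

View pics/s_side_c0.png

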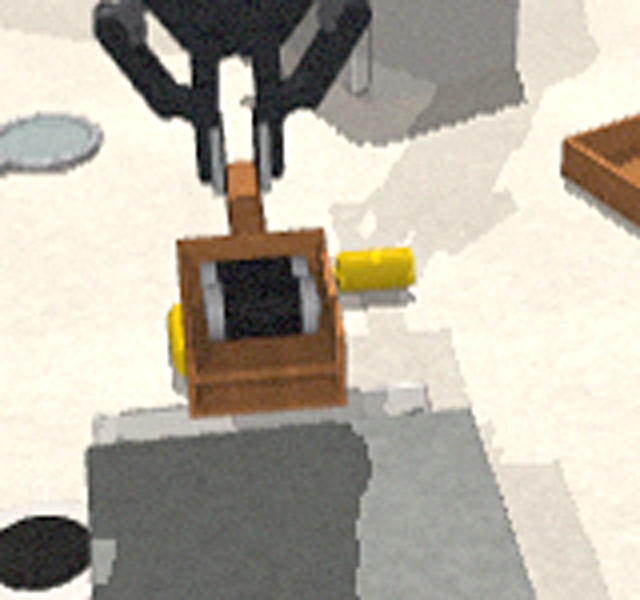

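Call:
{"fn": "drive_tool", "kwargs": {
  "moves": [
    [[0,0,0],0],
    [[0,0,0],0],
    [[0,0,0],0],
    [[0,0,0],0],
    [[0,0,0],0],
    [[0,0,0],0],
    [[0,0,0],0],
    [[0,0,0],0]
  ],
  "fingers": 15.0
}}

```text
time: 20.57
tool_pos: [481.8, 9.7, 214.3]
tcp_rot: [180.0, -0.0, 93.3]
ft_force: [1.2, 0.7, -2.8]
finger_gap: 14.8
```

```bash
python3 -c "
from h import *
print(r.sense()['tool_pos'],r.sense()['tcp_rot'],r.sense()['wrist_torque'])
snap('t',[('side',195,150,160,150,4)])"
```

```text
[481.77763381   9.74266618 214.3073626 ] [ 1.79999513e+02 -2.02754567e-03  9.33350533e+01] [0.22052746 0.06971263 0.01251553]
```

View pics/t_side_c0.png

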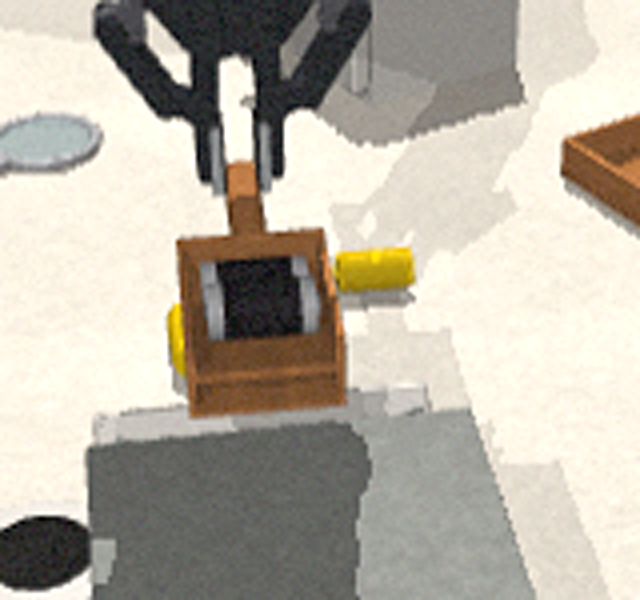

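Call:
{"fn": "drive_tool", "kwargs": {
  "moves": [
    [[0,0,0],0],
    [[0,0,0],0],
    [[0,0,0],0],
    [[0,0,0],0],
    [[0,0,0],0],
    [[0,0,0],0],
    [[0,0,0],0],
    [[0,0,0],0]
  ],
  "fingers": 15.3
}}

```text
time: 21.33
tool_pos: [481.8, 9.6, 214.4]
tcp_rot: [180.0, 0.0, 93.3]
ft_force: [0.3, -1.5, -1.4]
finger_gap: 15.2
```

```bash
python3 -c "
from h import *
print(r.sense()['tool_pos'],r.sense()['tcp_rot'],r.sense()['wrist_torque'])
snap('u',[('side',195,150,160,150,4)])"
```

```text
[481.83817159   9.62502684 214.38227207] [1.79990326e+02 9.68861345e-03 9.33303963e+01] [-0.0334897  -0.01442156 -0.01567521]
```

View pics/u_side_c0.png

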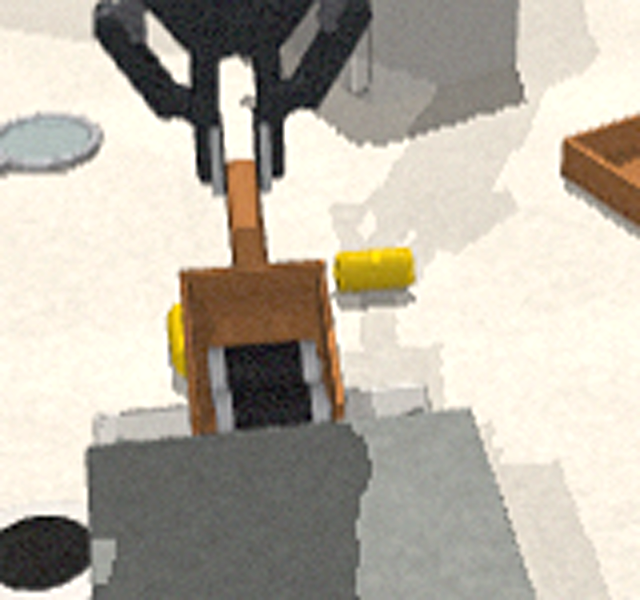

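It pivoted, now rests on the fin, and the cells have rolled towards the lip. I'll raise the handle slowly to steepen it.

Call:
{"fn": "drive_tool", "kwargs": {
  "moves": [
    [[0,0,0],0],
    [[0,0,4],0],
    [[0,0,8],0],
    [[0,0,13],0],
    [[0,0,18],0],
    [[0,0,23],0],
    [[0,0,27],0],
    [[0,0,30],0]
  ],
  "fingers": 15.3
}}

```text
time: 22.1
tool_pos: [482.0, 9.7, 245.2]
tcp_rot: [179.9, 0.0, 93.3]
ft_force: [0.5, -0.8, -1.1]
finger_gap: 15.6
```

```bash
python3 -c "
from h import *
print(r.sense()['tool_pos'],r.sense()['tcp_rot'],r.sense()['wrist_torque'])
snap('v',[('side',195,150,160,150,4),('top',300,150,160,130,4)])"
```

```text
[482.04107347   9.69693688 245.19747929] [1.79946246e+02 6.98039710e-03 9.33345545e+01] [ 0.10186175 -0.00793315 -0.01848259]
```

View pics/v_side_c0.png

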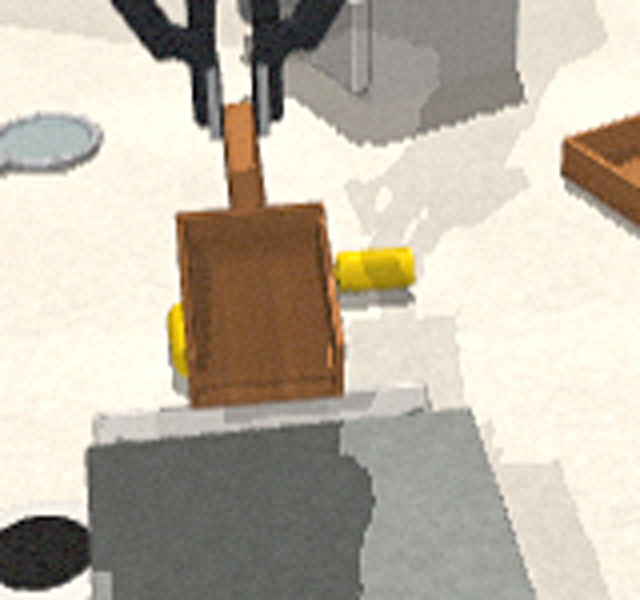

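View pics/v_top_c1.png

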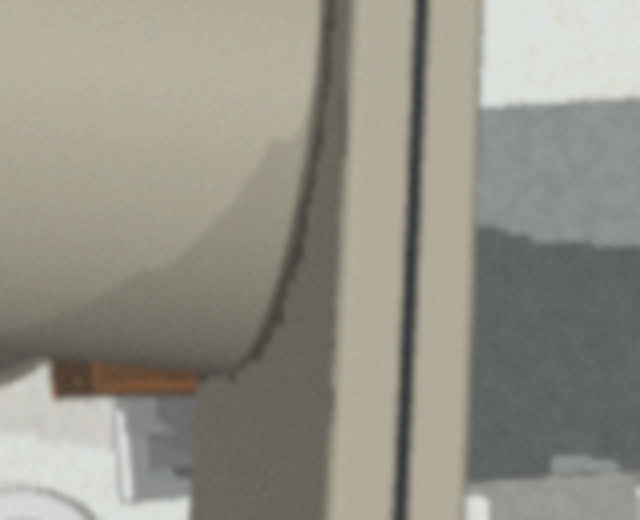

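The tray is empty (crop 180–340, 205–405). I'll fit the scoop's pitch to confirm the 15° criterion.

```bash
cat > fit.py <<'E'
from h import *
from scipy.optimize import least_squares
S=cam(r.snapshot('side'))
def fit(pts,x0):
    # pts: list of (scoop-frame point, uv); params: pos of scoop_grip, yaw, pitch
    def res(p):
        R=Ro.from_euler('zy',[p[3],p[4]],degrees=True).as_matrix()
        return np.concatenate([proj(S,p[:3]+R@np.array(q,float))-uv for q,uv in pts]+[[(p[0]-x0[0])*.2,(p[3]-x0[3])*.3]])
    s=least_squares(res,x0);return s.x.round(1),np.abs(s.fun).max().round(2)
def c(x,y): return np.array([195+x/4,150+y/4])
W=34
common=lambda a:[((-35,0,13),c(*a[0])),((35,W,13),c(*a[1])),((35,-W,13),c(*a[2])),((116,W,-29),c(*a[3])),((116,-W,-29),c(*a[4]))]
if __name__=="__main__":
    # scoop y axis is to the left of lip dir (-y) => +x world (right in the side view)
    print('level t',fit(common([(241,162),(322,231),(178,241),(345,403),(192,417)]),[480,-24,190,-87,0]))
    print('now v',fit(common([(238,103),(323,205),(178,213),(342,397),(192,407)]),[480,-20,210,-87,20]))
    print('u (3 pts)',fit([((-35,0,13),c(241,160)),((35,W,13),c(324,262)),((35,-W,13),c(181,272))],[480,-24,190,-87,20]))
E
python3 fit.py
```

```text
level t (array([484.9,  -5.6, 180.6, -86.8,   0. ]), np.float64(0.97))
now v (array([484.3, -75.2, 237.9, -85.3,   4.5]), np.float64(5.71))
u (3 pts) (array([485. , -79.3, 213. , -86.4,   2.4]), np.float64(4.65))
```

```bash
cat > fit2.py <<'E'
from fit import *
def f2(pts,tcp,name):
    for ph in range(0,61,5):
        R=Ro.from_euler('zy',[-86.7,ph],degrees=True).as_matrix()
        piv=np.array(tcp)+[0,-3,-14]
        o=[proj(S,piv+R@(np.array(q,float)-[-29,0,8])) for q,_ in pts]
        e=np.array([a-uv for a,(_,uv) in zip(o,pts)]);print(name,ph,e.round(1)[:,1])
W=34
f2([((35,W,13),c(322,231)),((35,-W,13),c(178,241)),((116,W,-5),c(342,362)),((116,-W,-5),c(190,374))],[481.8,9.7,214.3],'t')
f2([((35,W,13),c(323,205)),((35,-W,13),c(178,213)),((116,W,-5),c(341,373)),((116,-W,-5),c(192,383))],[482,9.7,245.2],'v')
f2([((35,W,13),c(324,262)),((35,-W,13),c(181,272))],[481.8,9.7,214.3],'u')
E
python3 fit2.py
```

```text
t 0 [-1.2 -0.9 -0.9 -0.6]
t 5 [ 0.4 -2.1  0.9 -1.6]
t 10 [ 1.9 -3.3  2.6 -2.8]
t 15 [ 3.4 -4.6  4.3 -3.9]
t 20 [ 5.  -5.7  5.9 -5.1]
t 25 [ 6.5 -6.8  7.4 -6.4]
t 30 [ 7.9 -7.9  8.7 -7.6]
t 35 [ 9.3 -8.9 10.  -8.8]
t 40 [ 10.7  -9.9  11.2 -10.1]
t 45 [ 12.  -10.7  12.2 -11.3]
t 50 [ 13.2 -11.5  13.1 -12.5]
t 55 [ 14.3 -12.1  13.8 -13.7]
t 60 [ 15.3 -12.7  14.4 -14.8]
v 0 [ -9.5  -8.7 -18.9 -18.1]
v 5 [ -7.9 -10.  -17.  -19.3]
v 10 [ -6.3 -11.3 -15.2 -20.4]
v 15 [ -4.7 -12.6 -13.5 -21.7]
v 20 [ -3.1 -13.8 -11.9 -22.9]
v 25 [ -1.6 -15.  -10.3 -24.2]
v 30 [ -0.  -16.1  -8.9 -25.5]
v 35 [  1.4 -17.1  -7.6 -26.8]
v 40 [  2.8 -18.1  -6.4 -28.1]
v 45 [  4.2 -19.   -5.3 -29.4]
v 50 [  5.4 -19.8  -4.4 -30.6]
v 55 [  6.6 -20.4  -3.7 -31.8]
v 60 [  7.6 -21.   -3.1 -33. ]
u 0 [-8.9 -8.6]
u 5 [-7.4 -9.9]
u 10 [ -5.9 -11.1]
u 15 [ -4.3 -12.3]
u 20 [ -2.8 -13.5]
u 25 [ -1.3 -14.6]
u 30 [  0.2 -15.7]
u 35 [  1.6 -16.7]
u 40 [  2.9 -17.6]
u 45 [  4.2 -18.5]
u 50 [  5.4 -19.2]
u 55 [  6.6 -19.9]
u 60 [  7.6 -20.5]
```

```bash
sed -i "s/'zy'/'ZY'/" fit.py fit2.py; python3 fit2.py | grep -v '^t'
```

```text
v 0 [ -9.5  -8.7 -18.9 -18.1]
v 5 [ -6.7  -6.  -13.2 -12.4]
v 10 [-4.1 -3.3 -8.  -7.2]
v 15 [-1.7 -0.9 -3.4 -2.6]
v 20 [0.6 1.4 0.5 1.3]
v 25 [2.7 3.5 3.9 4.6]
v 30 [4.5 5.3 6.5 7.3]
v 35 [6.1 6.9 8.5 9.2]
v 40 [ 7.4  8.2  9.9 10.6]
v 45 [ 8.5  9.3 10.6 11.3]
v 50 [ 9.3 10.1 10.8 11.4]
v 55 [ 9.9 10.6 10.3 10.9]
v 60 [10.2 10.9  9.4  9.8]
u 0 [-8.9 -8.6]
u 5 [-6.3 -5.9]
u 10 [-3.7 -3.4]
u 15 [-1.4 -1. ]
u 20 [0.7 1.1]
u 25 [2.7 3.1]
u 30 [4.4 4.8]
u 35 [5.9 6.2]
u 40 [7.1 7.5]
u 45 [8.1 8.4]
u 50 [8.8 9.2]
u 55 [9.3 9.6]
u 60 [9.5 9.8]
```

The pitch is about 18°, only slightly over the threshold, so I'll loosen slightly more to steepen it (the fin is the stop).

Call:
{"fn": "drive_tool", "kwargs": {
  "moves": [
    [[0,0,0],0],
    [[0,0,0],0],
    [[0,0,0],0],
    [[0,0,0],0],
    [[0,0,0],0],
    [[0,0,0],0],
    [[0,0,0],0],
    [[0,0,0],0]
  ],
  "fingers": 15.5
}}

```text
time: 23.02
tool_pos: [481.8, 9.7, 244.3]
tcp_rot: [180.0, 0.0, 93.3]
ft_force: [0.1, -0.2, -2.1]
finger_gap: 15.9
```

```bash
python3 -c "
from h import *
print(r.sense()['tool_pos'],r.sense()['tcp_rot'],r.sense()['wrist_torque'])
snap('w',[('side',195,150,160,150,4)])"
```

```text
[481.78588889   9.72105346 244.30240824] [1.79999558e+02 3.75689497e-05 9.33339911e+01] [ 0.09107545  0.00791123 -0.02780681]
```

View pics/w_side_c0.png

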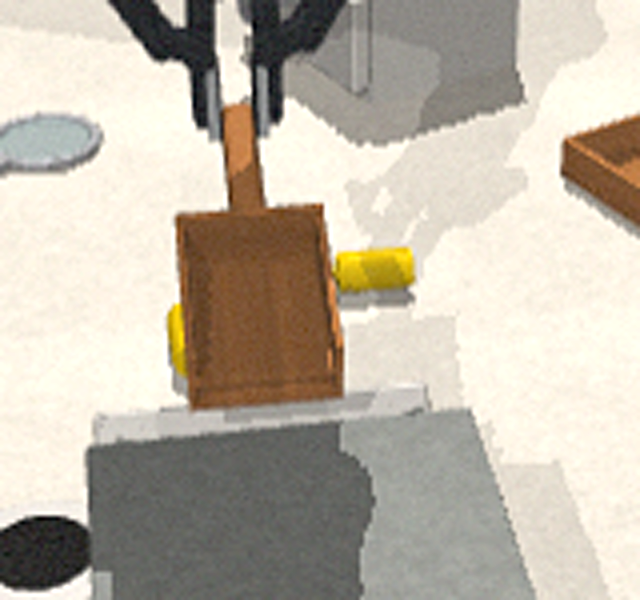

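Call:
{"fn": "drive_tool", "kwargs": {
  "moves": [
    [[0,0,0],0],
    [[0,0,0],0],
    [[0,0,0],0],
    [[0,0,0],0],
    [[0,0,0],0],
    [[0,0,0],0],
    [[0,0,0],0],
    [[0,0,0],0]
  ],
  "fingers": 15.7
}}

```text
time: 23.78
tool_pos: [481.8, 9.7, 244.3]
tcp_rot: [180.0, 0.0, 93.3]
ft_force: [-0.6, -0.0, -0.8]
finger_gap: 15.7
```

```bash
python3 -c "
from h import *
print(r.sense()['tool_pos'],r.sense()['tcp_rot'],r.sense()['wrist_torque'])
snap('x',[('side',195,150,160,150,4)])"
```

```text
[481.77732203   9.67740996 244.32208178] [1.79999174e+02 3.07545349e-03 9.33310599e+01] [-0.07923348  0.02510713  0.02909309]
```

View pics/x_side_c0.png

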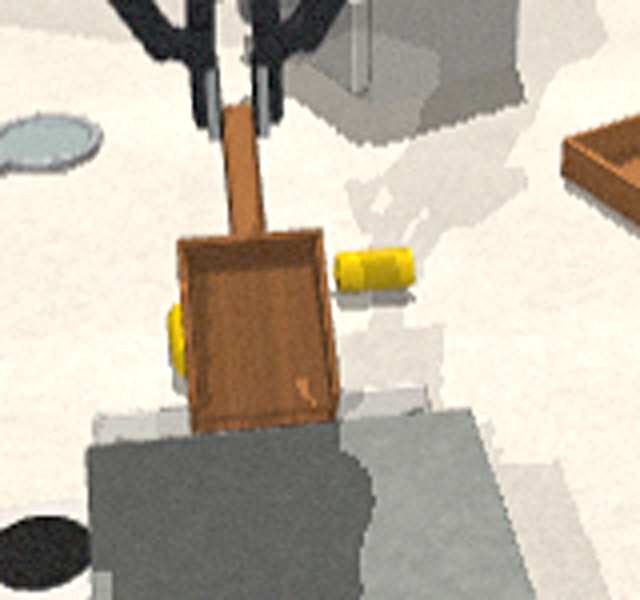

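Clearly steep now (about 35°). Clamp, raise and carry back.

Call:
{"fn": "drive_tool", "kwargs": {
  "moves": [
    [[0,0,0],0],
    [[0,0,0],0],
    [[0,0,0],0],
    [[0,0,5],0],
    [[0,0,15],0],
    [[0,0,30],0],
    [[0,0,50],0],
    [[0,0,60],0]
  ],
  "fingers": 0,
  "squeeze": 60
}}

```text
time: 24.55
tool_pos: [482.5, 9.7, 307.6]
tcp_rot: [179.8, 0.0, 93.3]
ft_force: [0.5, -0.4, 0.0]
finger_gap: 14.0
```

Call:
{"fn": "drive_tool", "kwargs": {
  "moves": [
    [[0,8,0],0],
    [[-1,25,0],0],
    [[-3,48,0],0],
    [[-5,73,0],-0.5],
    [[-7,98,0],-1],
    [[-9,123,0],-1.5],
    [[-11,148,0],-2],
    [[-13,173,0],-2]
  ]
}}

```text
time: 25.22
tool_pos: [468.1, 184.4, 303.5]
tcp_rot: [-180.0, -0.0, 91.3]
ft_force: [1.3, -0.4, -1.3]
finger_gap: 14.2
```

```bash
python3 -c "
from h import *
print(r.sense()['tool_pos'],r.sense()['tcp_rot'],r.sense()['wrist_torque'])
snap('y',[('top',300,150,160,130,5)])"
```

```text
[468.07068084 184.44826205 303.47177852] [-1.79950355e+02 -5.47835181e-03  9.13070613e+01] [ 0.08936427 -0.0441668  -0.01349907]
```

View pics/y_side.png

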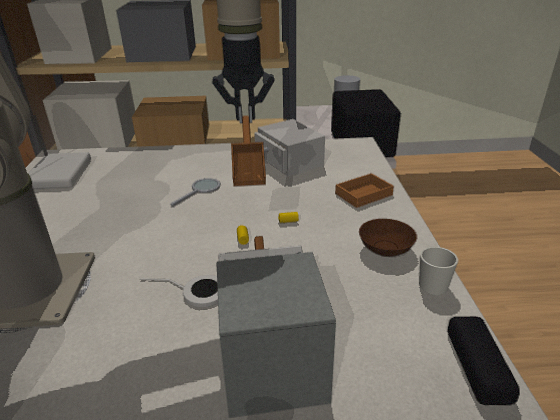

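View pics/y_top_c0.png

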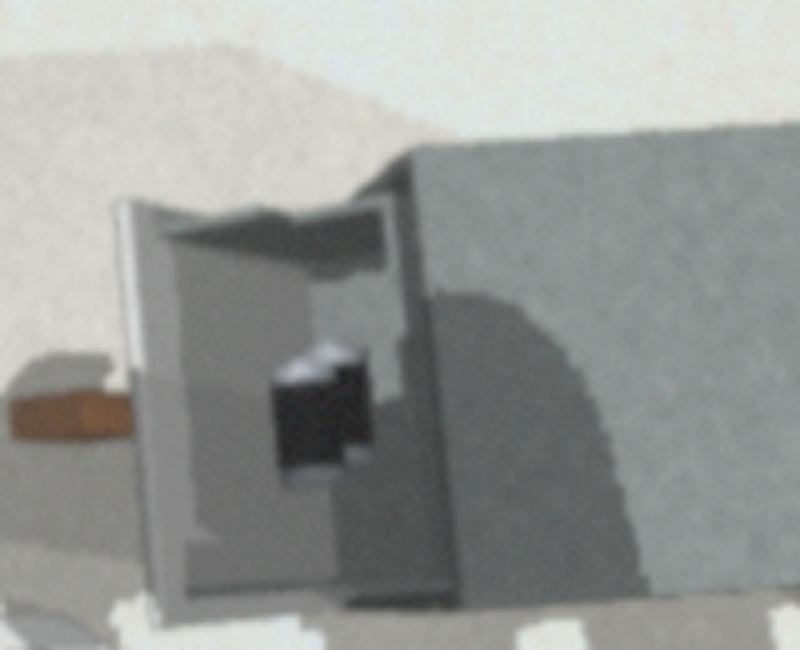

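Both cells lie in the bucket (crop 275–375, 340–485) and the front is still open. Now I'll carry the scoop over its old place and lower it.

Call:
{"fn": "drive_tool", "kwargs": {
  "moves": [
    [[-2,25,0],0],
    [[-4,50,0],0],
    [[-6,75,0],-0.5],
    [[-8,100,0],-1],
    [[-10,125,0],-1.5],
    [[-12,148,0],-2],
    [[-13,166,0],-2],
    [[-13,176,0],-2]
  ]
}}

```text
time: 25.98
tool_pos: [455.0, 360.4, 303.4]
tcp_rot: [-179.9, 0.0, 89.4]
ft_force: [-0.6, -0.2, -2.3]
finger_gap: 14.1
```

Call:
{"fn": "drive_tool", "kwargs": {
  "moves": [
    [[0,0,-10],0],
    [[0,0,-35],0],
    [[0,0,-65],0],
    [[0,0,-95],0],
    [[0,0,-125],0],
    [[0,0,-145],0],
    [[0,0,-155],0],
    [[0,0,-155],0]
  ]
}}

```text
time: 26.65
tool_pos: [454.1, 356.4, 145.5]
tcp_rot: [-179.7, 0.2, 89.3]
ft_force: [-1.1, -0.2, -0.8]
finger_gap: 14.3
```

```bash
python3 -c "
from h import *
print(r.sense()['tool_pos'],r.sense()['tcp_rot'],r.sense()['wrist_torque'])
snap('z',[('side',175,80,160,150,5),('top',60,180,160,120,4)])"
```

```text
[454.13675581 356.39819002 145.46091186] [-179.7148104     0.21392314   89.28465508] [ 0.09414362  0.02094428 -0.00705961]
```

View pics/z_side_c0.png

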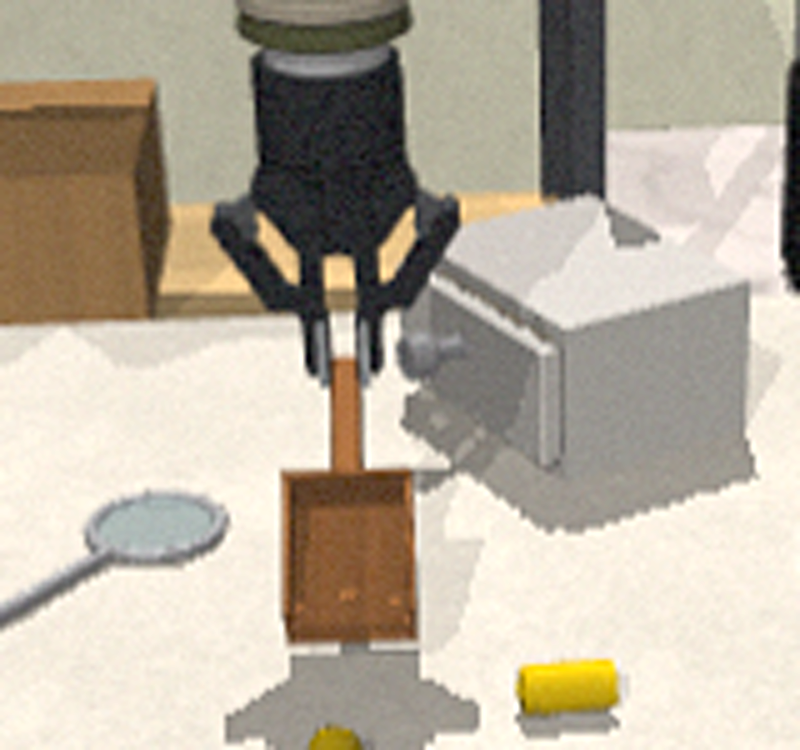

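View pics/z_top_c1.png

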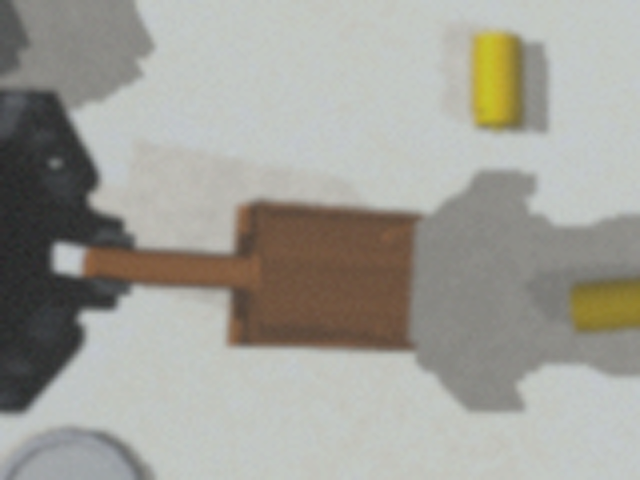

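Call:
{"fn": "drive_tool", "kwargs": {
  "moves": [
    [[0,0,0],0],
    [[0,0,-5],0],
    [[0,0,-10],0],
    [[0,0,-16],0],
    [[0,0,-23],0],
    [[0,0,-30],0],
    [[0,0,-37],0],
    [[0,0,-44],0]
  ],
  "fingers": 14.6,
  "squeeze": 20
}}

```text
time: 27.42
tool_pos: [457.0, 360.6, 106.7]
tcp_rot: [179.8, -0.2, 89.4]
ft_force: [-0.8, 5.0, 6.4]
finger_gap: 14.7
```

```bash
python3 -c "
from h import *
print(r.sense()['tool_pos'],r.sense()['tcp_rot'],r.sense()['wrist_torque'])
snap('A',[('side',175,80,160,150,5),('top',60,180,160,120,4)])"
```

```text
[456.97174339 360.61483031 106.70348408] [179.80966211  -0.21141643  89.36060833] [ 0.46131961 -0.06371013 -0.02038451]
```

View pics/A_side_c0.png

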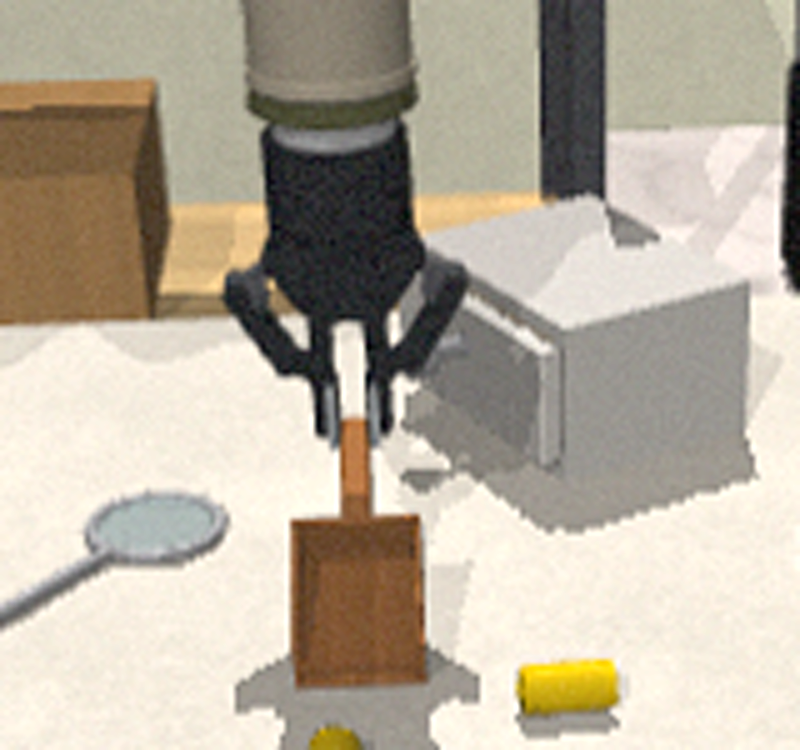

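View pics/A_top_c1.png

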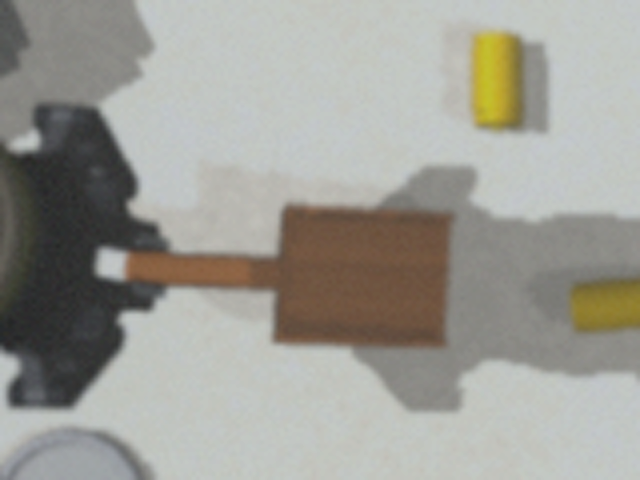

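Lip is on the table and the scoop is pivoting back level as planned; distance to the yellow cell is still fine. Continuing down, with a little +y to spare it.

Call:
{"fn": "drive_tool", "kwargs": {
  "moves": [
    [[-1,1,-6],0],
    [[-2,2,-12],0],
    [[-2,3,-19],0],
    [[-2,4,-26],0],
    [[-2,5,-33],0],
    [[-2,5,-40],0],
    [[-2,5,-45],0],
    [[-2,5,-47],0]
  ],
  "fingers": 15.1
}}

```text
time: 28.18
tool_pos: [453.0, 363.0, 56.6]
tcp_rot: [-179.9, 0.1, 89.3]
ft_force: [-0.1, 1.3, 1.2]
finger_gap: 15.0
```

```bash
python3 -c "
from h import *
print(r.sense()['tool_pos'],r.sense()['tcp_rot'],r.sense()['wrist_torque'])
snap('B',[('side',175,80,160,150,5),('top',60,180,160,120,4)])"
```

```text
[452.95684067 363.03212183  56.56524289] [-1.79887578e+02  8.49434915e-02  8.93304247e+01] [ 0.10650047 -0.03675977  0.02632978]
```

View pics/B_side_c0.png

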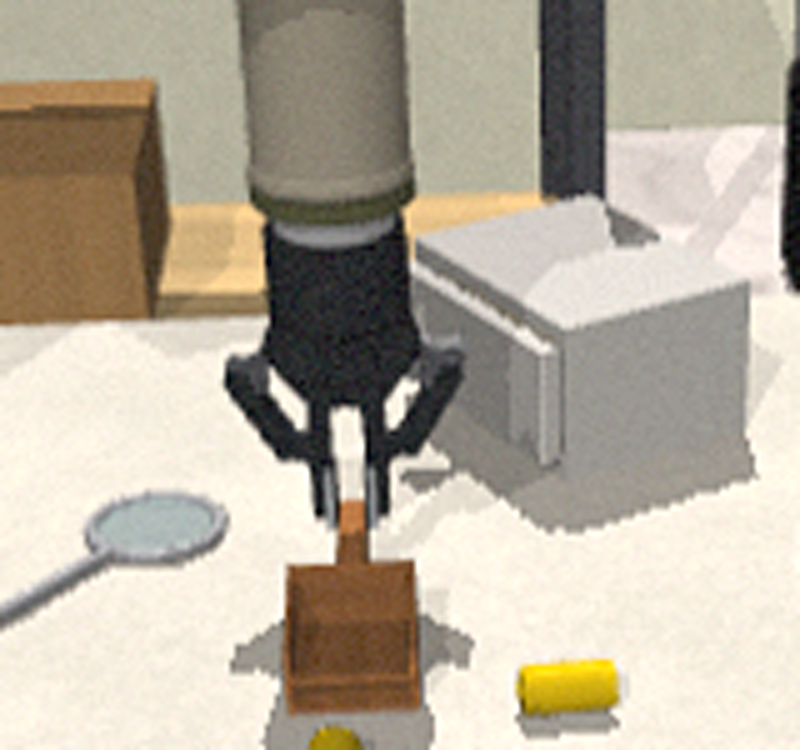

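View pics/B_top_c1.png

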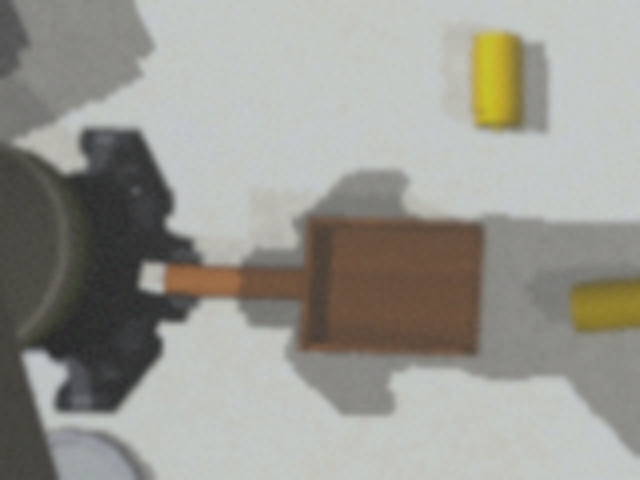

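Call:
{"fn": "drive_tool", "kwargs": {
  "moves": [
    [[0,0,-2],0],
    [[0,0,-4],0],
    [[0,0,-4],0],
    [[0,0,-4],0],
    [[0,0,-4],0],
    [[0,0,-4],0],
    [[0,0,-4],0],
    [[0,0,-4],0]
  ]
}}

```text
time: 28.95
tool_pos: [453.8, 363.7, 54.3]
tcp_rot: [180.0, 0.0, 89.3]
ft_force: [-0.6, 0.1, 0.9]
finger_gap: 15.0
```

Call:
{"fn": "drive_tool", "kwargs": {
  "moves": [
    [[0,0,0],0],
    [[0,0,0],0],
    [[0,0,0],0],
    [[0,0,0],0],
    [[0,0,0],0],
    [[0,0,0],0],
    [[0,0,0],0],
    [[0,0,0],0]
  ],
  "fingers": 45
}}

```text
time: 29.62
tool_pos: [453.8, 363.7, 54.3]
tcp_rot: [180.0, -0.0, 89.3]
ft_force: [-0.6, -0.1, 0.5]
finger_gap: 44.7
```

Call:
{"fn": "drive_tool", "kwargs": {
  "moves": [
    [[0,0,5],0],
    [[0,0,20],0],
    [[0,0,45],0],
    [[0,0,75],0],
    [[0,0,105],0],
    [[0,0,135],0],
    [[0,0,155],0],
    [[0,0,165],0]
  ]
}}

```text
time: 30.28
tool_pos: [455.1, 364.6, 223.9]
tcp_rot: [179.7, -0.2, 89.3]
ft_force: [1.2, -0.4, 1.0]
finger_gap: 44.9
```

```bash
python3 -c "
from h import *
print(r.sense()['tool_pos'],r.sense()['ft_force'])
snap('C',[('side',175,120,160,150,5),('top',60,180,160,120,4),('top',300,150,160,130,4)])"
```

```text
[455.13337814 364.64338326 223.8968875 ] [ 1.21668588 -0.40078714  0.96655008]
```

View pics/C_side_c0.png

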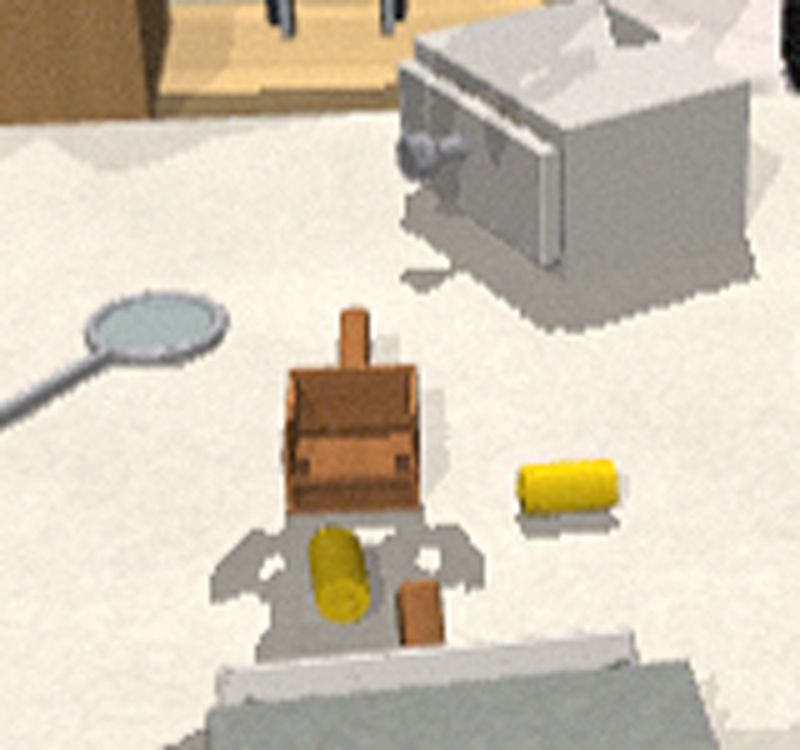

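View pics/C_top.png

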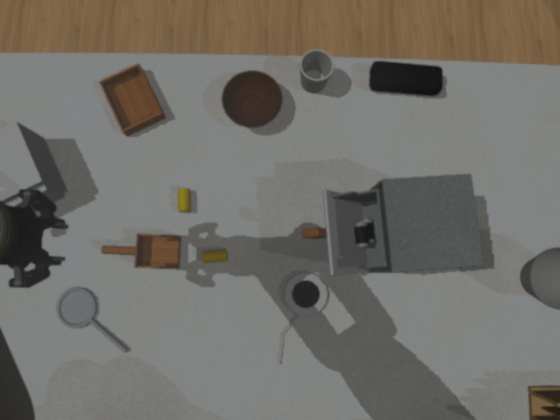

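View pics/C_top_c2.png

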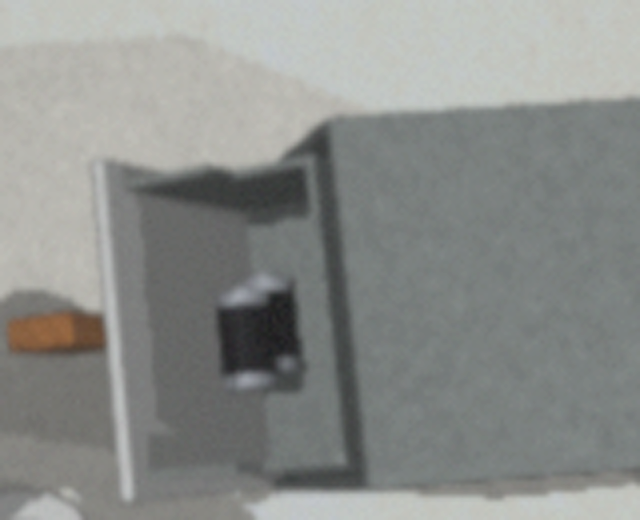

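The scoop stands flat on its base, released. The yellow cells are where they were, the front is still at its open position, and both cells lie in the bucket. I'll hand in.

Call:
{"fn": "drive_tool", "kwargs": {
  "moves": [
    [[0,0,0],0],
    [[0,0,0],0],
    [[0,0,0],0],
    [[0,0,0],0],
    [[0,0,0],0],
    [[0,0,0],0],
    [[0,0,0],0],
    [[0,0,0],0]
  ]
}}

```text
time: 31.05
tool_pos: [453.8, 363.7, 219.2]
tcp_rot: [-180.0, 0.0, 89.3]
ft_force: [-0.8, 0.5, 0.0]
finger_gap: 44.8
```

```bash
python3 -c "
from h import *
print(r.sense()['ft_force']);print(r.hand_in())"
```

```text
[-0.81894348  0.45871842  0.04318251]
the job is handed in; nothing more can be done
None
```

The job is handed in at about 31 s on the robot's clock, and my last pictures agree with the goal. The hand-in gave no verdict.

**What I did:**
- **Bin:** I pulled the front to its stop by the fin. The reaction force rose to about 34 N there.
- **Tipping:** I lifted the scoop by the rear end of its handle and carried it level to the mouth. The arm cannot tilt its tool, so I slackened the grip until the scoop swung lip-down onto the bin's fin. Raising it then poured out the cells.
- **Standing it back:** I pressed the lip onto the cabinet top to level the scoop, close to where it had stood. Then I released it and backed away.

**Last checks:**
- Both cells show in the bucket, and the front's edge is where it was when first opened, within a pixel.
- The scoop looks flat on its base. I judged this by eye and did not re-measure its angle.
- The yellow look-alikes look undisturbed, and the force on the arm was near zero.

**Checks that disagreed:**
- My first fit of the scoop's tilt was wrong because of an axis-order mistake. Corrected, it gave about 18°, only a little over the 15° needed. I tipped the scoop further, to about 35° judged by eye, to be safe.
- The gripper read 12 to 15 mm while holding the 16 mm handle, probably because the fingertips spread.

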